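# Clear, secure and start the display generator

## Robot

A 6-joint arm with a two-finger parallel gripper is mounted at the origin on the work surface. World frame = base frame: x ahead of the robot, y to its left, z up, the work surface at z = 0. Lengths are in m, angles in rad, forces in N, time in s.
With the tool pointing down it reaches from about 0.375 to 0.9 m from the base axis. Payload 3.1 kg.
Tool frame: the origin (TCP) lies between the finger pads; the fingertips stand 11 mm ahead of it and the grasp point (between the pads) lies 8 mm behind it; z points along the fingers, y is the direction in which the jaws open and shut (so a half turn about z gives the same grasp; the last joint's range is limited). The gripper opens to 85 mm and grips with 20 to 120 N. Pads are 22 mm wide; open, the fingers measure 114 mm over their backs; the gripper's body (76 mm by 85 mm) begins 54 mm behind the grasp point. The pads swing forward as they close: fully open they stand 13 mm farther back than shut.
Start: joints at [-1.343, 0.527, 1.433, -0, 1.181, -0.178], TCP at [0.247, -0.574, 0.242] pointing down, gripper open.
Joint ranges: [-3.08, 3.08], [-0.75, 2.2], [0.22, 2.44], [-1.43, 4.57], [0, 2.65], [-2.85, 2.85]. Speed limits (rad/s): [2.79, 2.79, 3.14, 3.14, 3.14, 3.14].

## Interface

Orientations are given as a unit quaternion [x, y, z, w].
In Python, from station import manip gives the robot as it stands. The module is installed in compiled form; this text tells all that it offers.
- The arm moves only by the tool arm_command, never from a script. Its argument "rows" is a list of rows, each a list of 3 entries, a list of its own where there are three numbers: the shift along the world's x, y, z in mm, then the turn about the world's z in rad, then the closure, from -1 (fully open) to 1 (shut), so that 0 is half open. A call has 1 to 12 rows; each row shifts and turns the commanded pose from where the row before left it; what a row does not reach is not made up. A row lasts 1/8 s, in which the tool goes at most 62.5 mm and 10.7 degrees, less where a joint would pass 70% of its speed; a pose out of reach is approached as far as the arm can. A call with a gripper value outside its range is refused whole. The fingers move at their own pace and stop on an object; "squeeze" is the grip in N (left out, the last holds). Time passes only in rows, so rows that do not move let the fingers close. It gives the time, the measured TCP pose, the force and the opening at its end, in the units of the state.
- manip.sense(): the state, without advancing time (a new reading comes with each control period).
- manip.snapshot(name): name is "scene" or "top"; returns the picture (420x560x3 uint8, blue, green, red); there is no depth.
- manip.get_calibration(name): a dict with "fovy" (degrees; the focal length in pixels is half the picture's height over the tangent of half this angle, whatever the lens; pixels are square), "cx", "cy" (the principal point, pixels), "k1" (the pictures are not rectified: a ray, as slopes to the right and down, at radius r is drawn at 1 + k1 r^2 times it, then the intrinsics apply), "R" (3x3) and "t" (3): a world point X has camera coordinates R X + t. Camera axes: x right, y down, z forward; pixel columns grow to the right and rows downward; lengths in m; the calibration is good to about 2 mm. A picture is of the moment at which its call begins. get_calibration takes no time and is no camera call.
- manip.sign_off(): hands the job in, once; it reports no verdict.
The state is a dict: "t": time; "q": joint angles; "qd": joint speeds; "tau": joint torques, N m; "tcp_pos": TCP position; "tool_rot": TCP orientation; "force": force on the tool from outside, world axes, zero at the start; "ft_torque": the same for the moment, N m; "finger_gap": opening from 0.0 (shut) to 1.0 (fully open).
Only numpy, scipy, OpenCV 4.12 (cv2) and the standard library are available. Lean on these libraries where they do the work, as an engineer would, in place of code of your own. Each camera call takes 0.05 s, during which the arm holds its last target.

## Task

The generator is to be started, but small cartons have been left lying on its cooling louvres: move every carton from its top into the plywood bin on the trolley, turn the service-cover handle round over its cam until it drops into the locking notch, and push the throttle lever all the way to its choke end. Only when all that is done turn the key clockwise through run to start, hold it there for about a second while the engine catches, and let go so that it springs back to run. Last, bring the throttle lever back to the long white idle mark and leave it there; do not disturb the other things on the trolley.

Things in the scene. Friction and masses are not known exactly. Their poses are not given: they have to be found in the camera images.
- generator: Grey generator on the floor before the bench, fixed. Origin at bench height (z = 0); own x away from the robot, y left. Flat deck at z = 0.040, x -0.20 to 0.22, y -0.30 to 0.26 (m, own frame): louvres with the cartons on the right (y below 0), control console front left (x -0.18 to -0.05, y 0.02 to 0.25, top z = 0.070), service cover behind it (top z = 0.048). A trolley (top z = 0) stands 15 mm off its right edge.
- key (a joint): The key's lock barrel, vertical axis, 0 = OFF, 0.6 = RUN (a stop); positive is clockwise seen from above. Stays where it is left (light friction, 0.03 Nm). Turning the key first turns this from 0 to 0.6, then goes on into key_start.
- key_start (a joint): The key's further clockwise turn from RUN (0) to START (0.6, a stop) against a spring (0.06 Nm rising to 0.15 Nm); springs back to 0 = RUN when let go. The key's whole angle is key + key_start. START counts from 0.45.
- key_grip (a point): Centre of the key's black head, 34 mm wide (point x), 10 mm thick (point y), 30 mm tall, upright on the console: underside 84 mm, top 114 mm above the generator's origin. The key turns about this point's vertical axis. In OFF the width stands 0.6 rad anticlockwise of the generator's x axis, in RUN along it, in START 0.6 rad clockwise of it.
- throttle (a joint): Throttle/choke lever, hinged about the generator's y axis: 0 = leaning 0.55 rad from upright towards the robot, 0.55 = upright, 1.1 = leaning 0.55 rad away from the robot = the choke end (a stop). The idle mark is at 0.40; within 0.1 of it is on the mark. Stays where it is left (friction 0.12 Nm).
- throttle_knob (a point): Centre of the black ball knob, 26 mm diameter, at the end of the steel throttle lever, 90 mm from the hinge axis.
- throttle_pivot (a point): Point on the throttle lever's hinge axis, at the lever, 75 mm above the generator's origin. The lever swings in the generator's x-z plane through it. Beside the lever on its left a black quadrant of 36 mm radius about the axis carries the marks.
- idle_mark (a point): The long white mark on the top of the quadrant beside the throttle lever: the lever stands beside it when set to idle.
- handle (a joint): Turn of the service-cover handle about its vertical spindle, clockwise seen from above: 0 = unlocked (arm along the generator's -y, to the right), 1.5 = stop (arm along -x, to the robot). It rises 8 mm up a cam until about 0.66 rad, then falls 14 mm into the notch, whose floor runs from 1.4 to the stop: let go earlier it runs back, later it runs on. Peak resistance about 6 N at the grip. Locked counts from 1.25.
- handle_grip (a point): Centre of the handle's upright steel paddle at the end of its arm, 73 mm from the spindle axis: 40 mm long along the arm, 12 mm thick across it, 28 mm tall. It stands 84 mm above the generator's origin in the unlocked position. Its y axis points along the arm towards the spindle.
- handle_pivot (a point): Point on the handle's spindle axis, 78 mm above the generator's origin, fixed to the generator.
- bin: Open plywood bin fixed on the trolley, 290 x 250 x 60 mm outside (x, y, z of its own frame), walls and floor 9 mm. Origin at the centre of its underside, on the trolley's top (z = 0).
- oil_bottle: Bystander: grey oil bottle, 64 mm diameter, 170 mm tall, standing on the trolley beyond the bin; origin at the centre of its underside. Leave alone.
- wrench: Bystander: steel wrench 150 mm long lying on the trolley to the right of the bin; origin at its middle, underside. Leave alone.
- parts_cup: Bystander: steel cup, 60 mm diameter, 60 mm tall, on the trolley near its front right corner; origin at the centre of its underside. Leave alone.
- carton1_center (a point): Centre of a plain closed cardboard carton, 120 x 56 x 50 mm along its own x, y, z, lying flat on the generator's deck at the start. May be absent.
- carton2_center (a point): Centre of a plain closed cardboard carton, 108 x 50 x 60 mm along its own x, y, z, lying flat on the generator's deck at the start. May be absent.
- carton3_center (a point): Centre of a plain closed cardboard carton, 126 x 58 x 42 mm along its own x, y, z, lying flat on the generator's deck at the start. May be absent.
- carton4_center (a point): Centre of a plain closed cardboard carton, 100 x 54 x 46 mm along its own x, y, z, lying flat on the generator's deck at the start. May be absent.
There are look-alikes about, which are no part of the job. Leave any turquoise look-alike of the part that bears carton3_center alone.

How it is judged:
By the outcome, as a careful person would: the job done as asked, in the order asked, and still so for the second after the job is handed in, with the robot touching nothing.
Of carton1, carton2, carton3, carton4 only 3 to 4 are there at a start; the rules pass over those that are not, and their reading is None.
At some moment in a run one of carton1, carton2, carton3, carton4 may be knocked a few centimetres aside while the robot is not near it.
Once in a run the grip may slacken for a moment while it holds something.
It also fails if it takes over 210 s, if anything falls off the work surface, if the arm or the gripper's body presses on something with over 40 N, if the wrist force passes 120 N, or if a joint passes its speed limit or range.

## Working session

There is one attempt and no reset: what is moved stays moved. The work goes in short steps, Python scripts to look and compute and a tool call to move; the robot and the scene stay as the last step left them, time stands still between calls to the robot, and variables do not carry over. Pictures are saved under pics/ and viewed, and the job is handed in when it is done.

Besides the shell and the picture viewer there is one more tool, called after "Request:" as name(argument=value, ...) on one line, values as JSON. arm_command: Moves the arm, as the interface text tells. Its arguments: {"type":"object","properties":{"rows":{"type":"array","items":{"type":"array"}},"squeeze":{"type":"number"}},"required":["rows"]}

```bash
mkdir -p pics
cat > h.py <<'E'
import numpy as np, cv2
from station import manip
def snap(n,f):
    im=manip.snapshot(n); cv2.imwrite('pics/'+f,im); return im
E
python3 - <<'E'
from h import *
print(manip.sense())
for n in("scene","top"):
    print(manip.get_calibration(n)); snap(n,n+'0.png')
E
```

```text
{'t': 0.0, 'q': array([-1.34249009e+00,  5.28493376e-01,  1.43391276e+00,  1.76381396e-07,
        1.18141116e+00, -1.78532425e-01]), 'qd': array([-0.00060447,  0.00111003,  0.00107194, -0.0009553 ,  0.00182402,
       -0.00219603]), 'tau': array([ 5.53967184e-04, -4.42350590e+01, -1.78022951e+01, -3.35221857e-04,
        8.23010691e-03, -6.04834284e-06]), 'tcp_pos': array([ 0.2471645 , -0.57328656,  0.24131356]), 'tool_rot': array([ 9.79380935e-01,  2.02019176e-01, -2.75977697e-05, -1.11197562e-03]), 'force': array([ 0.17863333,  0.19836429, -0.59633884]), 'ft_torque': array([ 0.01905242, -0.00056233, -0.00137461]), 'finger_gap': 0.9974949588822649}
{'fovy': 55.88207962077533, 'cx': 271.6394371116211, 'cy': 204.83231974487344, 'k1': -0.007174712985381541, 'R': array([[ 0.72291295,  0.69088501, -0.00864685],
       [ 0.48397542, -0.51526375, -0.70729842],
       [-0.49311729,  0.50713033, -0.7068622 ]]), 't': array([-0.25932381, -0.20983992,  1.54987187])}
{'fovy': 48.66640640015646, 'cx': 284.0803206389383, 'cy': 209.46600376189983, 'k1': -0.08082607203648154, 'R': array([[-0.0132316 , -0.99978057, -0.01624006],
       [-0.99867612,  0.0140209 , -0.04949169],
       [ 0.04970853,  0.0155637 , -0.99864249]]), 't': array([-0.0857842 ,  0.48831733,  1.75562666])}
```

View pics/scene0.png

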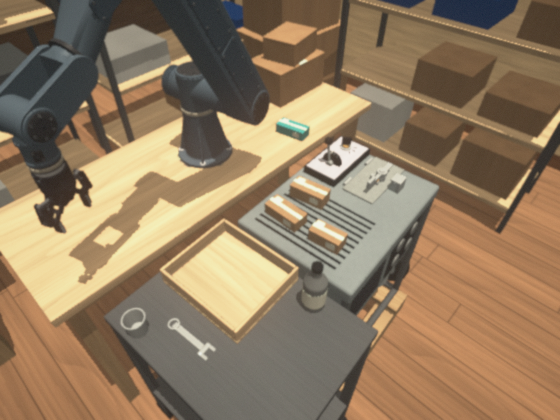

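View pics/top0.png

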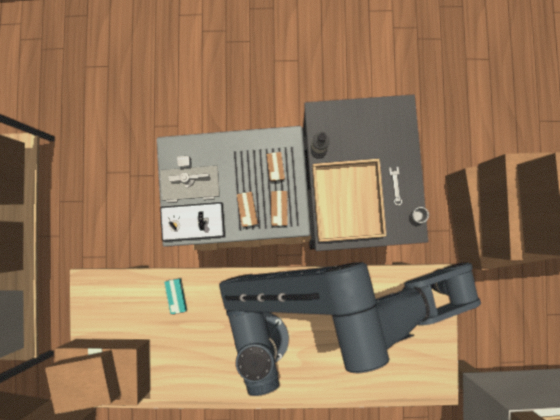

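The scene view shows three brown cartons on the louvres, at top-view pixels (276,166), (247,210) and (279,209). The turquoise look-alike is on the bench. The console is at (192,222), the handle at (188,178) and the bin at (348,200). Next I'll zoom in.

```bash
cat >> h.py <<'E'
def cal(n):
    c=manip.get_calibration(n); f=210/np.tan(np.radians(c['fovy'])/2); return c,f
def ray(n,u,v):
    c,f=cal(n); x,y=(u-c['cx'])/f,(v-c['cy'])/f
    rd=np.hypot(x,y); r=rd
    for _ in range(20): r=rd/(1+c['k1']*r*r)
    s=r/rd if rd>0 else 1
    d=c['R'].T@np.array([x*s,y*s,1]); o=-c['R'].T@c['t']; return o,d/np.linalg.norm(d)
def onz(n,u,v,z):
    o,d=ray(n,u,v); return o+d*(z-o[2])/d[2]
def proj(n,X):
    c,f=cal(n); p=c['R']@np.asarray(X)+c['t']; x,y=p[0]/p[2],p[1]/p[2]; k=1+c['k1']*(x*x+y*y)
    return np.array([c['cx']+f*x*k,c['cy']+f*y*k])
def tri(uv1,uv2,a="scene",b="top"):
    o1,d1=ray(a,*uv1);o2,d2=ray(b,*uv2)
    A=np.stack([d1,-d2],1);s=np.linalg.lstsq(A,o2-o1,rcond=None)[0]
    p,q=o1+d1*s[0],o2+d2*s[1]; return (p+q)/2,np.linalg.norm(p-q)
def crop(im,u0,v0,u1,v1,k,f):
    cv2.imwrite('pics/'+f,cv2.resize(im[v0:v1,u0:u1],None,fx=k,fy=k,interpolation=cv2.INTER_CUBIC))
E
python3 - <<'E'
from h import *
t=cv2.imread('pics/top0.png');s=cv2.imread('pics/scene0.png')
crop(t,150,120,315,255,4.8,'tc.png'); crop(s,235,115,445,275,3.8,'sc.png')
E
```

```text
(no output)
```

View pics/tc.png

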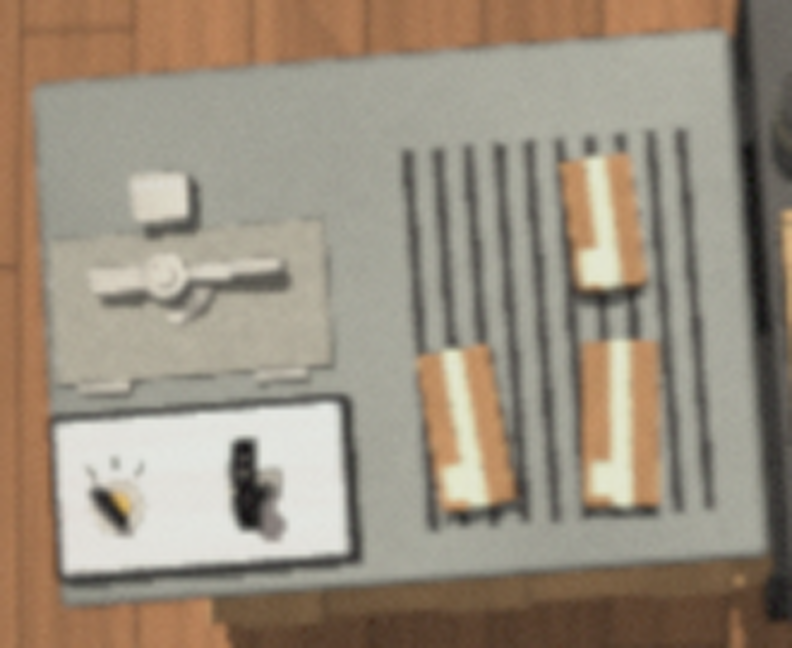

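View pics/sc.png

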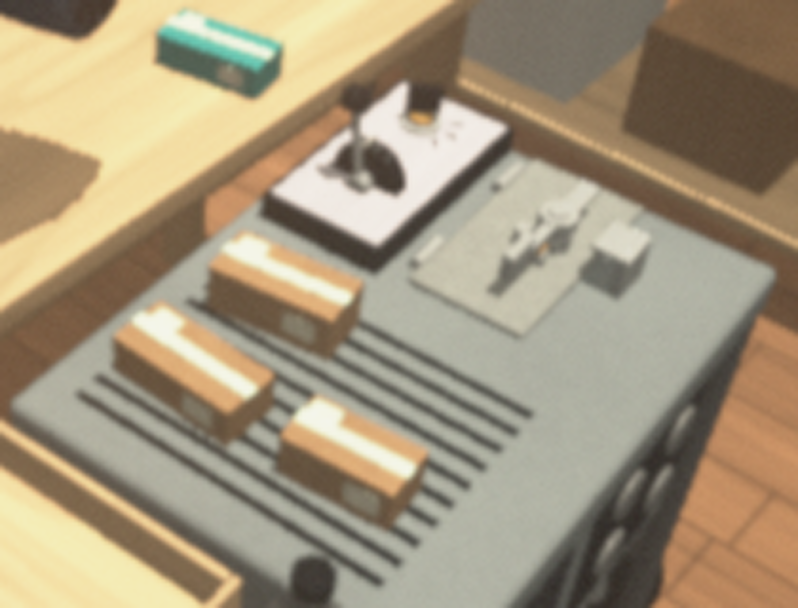

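```bash
cat > gen.py <<'E'
from h import *
C=[(33,87),(722,30),(768,553),(62,604)]
L=np.array([(.22,.26),(.22,-.30),(-.20,-.30),(-.20,.26)])
def fit(L,W):
    lc,wc=L.mean(0),W.mean(0); a=L-lc;b=W-wc
    th=np.arctan2((a[:,0]*b[:,1]-a[:,1]*b[:,0]).sum(),(a*b).sum())
    R=np.array([[np.cos(th),-np.sin(th)],[np.sin(th),np.cos(th)]]); return th,R,wc-R@lc
T=lambda p:(p[0]/4.8+150-.4,p[1]/4.8+120-.4)
S=lambda p:(p[0]/3.8+235-.4,p[1]/3.8+115-.4)
W=np.array([onz("top",*T(c),.04)[:2] for c in C])
th,R,o=fit(L,W)
def g2w(p): return np.r_[R@np.array(p[:2])+o,p[2:]]
def w2g(p): return np.r_[R.T@(np.array(p[:2])-o),p[2:]]
E
python3 - <<'E'
from gen import *
print(W.round(4),th,o,'\nres mm',((L@R.T+o-W)*1000).round(1))
print('console top corners g', [w2g(onz("top",*T(c),.07)).round(4) for c in [(55,420),(345,400),(355,560),(62,577)]])
print('scene deck corner',[w2g(onz("scene",*S(c),.04)).round(4) for c in [(773,270),(15,403)]])
print('scene console',[w2g(onz("scene",*S(c),.07)).round(4) for c in [(510,130),(378,250),(265,197),(405,85)]])
for nm,a,b in [('knob',(358,97),(245,450)),('spindle',(567,212),(165,275)),('grippaddle',(520,238),(260,268)),('key',(423,95),(112,510))]:
    p,e=tri(S(a),T(b));print(nm,p.round(4),w2g(p).round(4),e.round(4))
for z,b,nm in[(.09,(120,500),'bezel'),(.114,(97,492),'keya'),(.114,(128,528),'keyb'),(.078,(165,275),'spin'),(.098,(282,265),'paddle end'),(.098,(230,270),'paddle in')]:
    p=onz("top",*T(b),z);print(nm,w2g(p).round(4))
for (nm,cs) in [('far',[(560,160),(630,152),(645,285),(577,292)]),('L',[(418,352),(488,345),(518,500),(440,510)]),('R',[(583,342),(658,340),(660,508),(583,508)])]:
  for z in(.082,.09,.1):
    q=np.array([onz("top",*T(c),z)[:2] for c in cs]); print(nm,z,np.linalg.norm(q-np.roll(q,-1,0),axis=1).round(4),q.mean(0).round(4), np.degrees(np.arctan2(*(q[0]+q[1]-q[2]-q[3])[::-1])).round(1))
E
```

```text
[[ 0.767   0.3911]
 [ 0.8017 -0.1574]
 [ 0.3897 -0.1869]
 [ 0.3564  0.367 ]] 0.06282803846676582 [0.56745448 0.12278054] 
res mm [[ 3.7  5. ]
 [ 4.1 -5.4]
 [-3.  -2.3]
 [-4.9  2.7]]
console top corners g [array([-0.0528,  0.2448,  0.07  ]), array([-0.0548,  0.0184,  0.07  ]), array([-0.1781,  0.0193,  0.07  ]), array([-0.1743,  0.2471,  0.07  ])]
scene deck corner [array([0.2177, 0.2502, 0.04  ]), array([-0.1915, -0.298 ,  0.04  ])]
scene console [array([-0.0509,  0.2433,  0.07  ]), array([-0.0515,  0.0185,  0.07  ]), array([-0.1713,  0.0139,  0.07  ]), array([-0.1685,  0.2416,  0.07  ])]
knob [0.4595 0.1846 0.1828] [-0.1038  0.0685  0.1828] 0.0255
spindle [0.6119 0.2763 0.0839] [0.054  0.1505 0.0839] 0.0069
grippaddle [0.6124 0.1982 0.1035] [0.0496 0.0724 0.1035] 0.0043
key [0.4297 0.3119 0.1018] [-0.1256  0.1974  0.1018] 0.0027
bezel [-0.1192  0.1929  0.09  ]
keya [-0.1128  0.204   0.114 ]
keyb [-0.1415  0.1822  0.114 ]
spin [0.0518 0.1499 0.078 ]
paddle end [0.0495 0.0553 0.098 ]
paddle in [0.0488 0.0953 0.098 ]
far 0.082 [0.054  0.1032 0.0522 0.1027] [ 0.6444 -0.0631] 6.1
far 0.09 [0.0538 0.1027 0.052  0.1022] [ 0.6432 -0.0634] 6.1
far 0.1 [0.0535 0.1021 0.0517 0.1016] [ 0.6418 -0.0637] 6.1
L 0.082 [0.0539 0.1206 0.06   0.122 ] [0.4891 0.0433] 8.9
L 0.09 [0.0536 0.12   0.0597 0.1214] [0.4887 0.0426] 8.9
L 0.1 [0.0533 0.1193 0.0593 0.1207] [0.4882 0.0416] 8.9
R 0.082 [0.0572 0.1281 0.0585 0.1266] [ 0.4892 -0.0749] -0.4
R 0.09 [0.057  0.1275 0.0583 0.126 ] [ 0.4888 -0.0752] -0.4
R 0.1 [0.0566 0.1267 0.0579 0.1253] [ 0.4882 -0.0754] -0.4
```

Deck and carton sizes match carton1 (left), carton3 (right) and carton4 (far). Next I'll measure the bin.

Run:
```python
from h import *
t=cv2.imread('pics/top0.png')
crop(t,295,90,440,260,3.5,'tb.png')
```

```text
(no output)
```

View pics/tb.png

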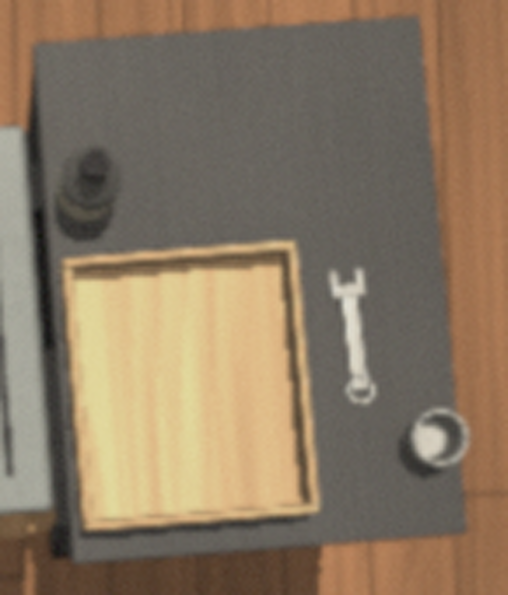

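```bash
cat > binp.py <<'E'
from gen import *
B=np.array([onz("top",c[0]/3.5+295-.4,c[1]/3.5+90-.4,.06)[:2] for c in [(63,258),(297,242),(318,512),(84,530)]])
LB=np.array([(.145,.125),(.145,-.125),(-.145,-.125),(-.145,.125)])
bth,bR,bo=fit(LB,B)
def b2w(p): return bR@np.array(p)+bo
E
python3 - <<'E'
from binp import *
print(B.round(4),bth,bo,((LB@bR.T+bo-B)*1000).round(1))
for p in[(-.06,-.058),(.062,-.058),(0,.058)]: print(p,b2w(p).round(4),np.hypot(*b2w(p)))
E
```

```text
[[ 0.655  -0.2015]
 [ 0.6688 -0.4509]
 [ 0.3818 -0.4662]
 [ 0.3664 -0.2189]] 0.05750019216695207 [ 0.51800937 -0.33439648] [[ 0.6  0.3]
 [ 1.1  0.1]
 [-1.3 -1.3]
 [-0.3  1. ]]
(-0.06, -0.058) [ 0.4614 -0.3957] 0.6079025488482899
(0.062, -0.058) [ 0.5832 -0.3887] 0.7009178923026415
(0, 0.058) [ 0.5147 -0.2765] 0.5842427562756164
```

Request:
arm_command(rows=[[[33,42.5,0],-0.025,-1],[[33,42.5,0],-0.025,-1],[[33,42.5,0],-0.025,-1],[[33,42.5,0],-0.025,-1],[[33,42.5,0],-0.025,-1],[[33,42.5,0],-0.025,-1],[[33,42.5,0],-0.025,-1],[[33,42.5,0],-0.025,-1],[[33,42.5,0],-0.025,-1],[[33,42.5,0],-0.025,-1],[[33,42.5,0],-0.025,-1],[[33,42.5,0],-0.025,-1]], squeeze=40)

```text
t: 1.6
tcp_pos: [0.6439, -0.0624, 0.2418]
tool_rot: [0.999, 0.053, -0.0, -0.0]
force: [0.2, -0.9, -0.3]
finger_gap: 1.001
```

```bash
cat >> h.py <<'E'
def st():
    s=manip.sense(); q=s['tool_rot']; print('t',round(s['t'],2),'tcp',(s['tcp_pos']*1000).round(1),'yaw',round(2*np.arctan2(q[1],q[0]),3),'gap mm',round(s['finger_gap']*85,1),'F',s['force'].round(1),'q',s['q'].round(2))
E
python3 - <<'E'
from h import *
s=snap("scene","s1.png");st();crop(s,180,80,480,300,2.6,'s1c.png')
E
```

```text
t 1.65 tcp [647.9 -56.5 241.9] yaw 0.109 gap mm 85.1 F [3.7 1.5 1.1] q [-0.26  0.56  1.37  0.01  1.21  1.2 ]
```

View pics/s1c.png

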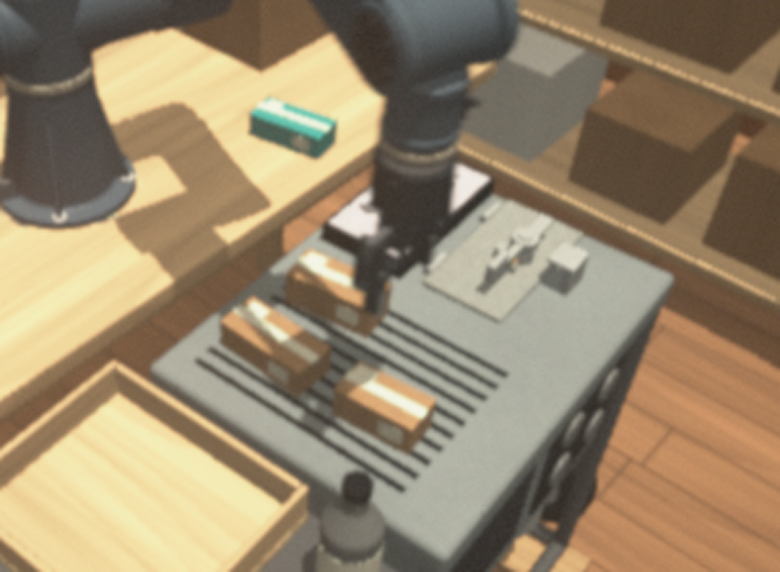

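Request:
arm_command(rows=[[[0,0,-30],0,-1],[[0,0,-50],0,-1],[[0,0,-50],0,-1],[[0,0,-35],0,-1],[[0,0,-15],0,-1],[[0,0,0],0,-1],[[0,0,0],0,1],[[0,0,0],0,1],[[0,0,0],0,1],[[0,0,0],0,1]], squeeze=40)

```text
t: 2.9
tcp_pos: [0.6447, -0.0644, 0.0644]
tool_rot: [0.999, 0.053, 0.002, 0.001]
force: [-0.0, -0.6, 6.4]
finger_gap: 0.623
```

Request:
arm_command(rows=[[[0,0,20],0,1],[[0,0,40],0,1],[[-20,0,40],-0.02,1],[[-30,-15,10],-0.03,1],[[-20,-50,0],0,1],[[0,-50,0],0,1],[[0,-50,0],0,1],[[0,-50,0],0,1],[[5,-50,0],0,1],[[10,-40,0],0,1],[[0,-20,0],0,1],[[0,0,0],0,1]])

```text
t: 4.4
tcp_pos: [0.5876, -0.3894, 0.1723]
tool_rot: [1.0, 0.028, -0.0, -0.0]
force: [-0.2, 1.2, -1.9]
finger_gap: 0.626
```

Run:
```python
from h import *
s=snap("scene","s2.png");st()
```

```text
t 4.45 tcp [ 587.5 -387.8  172.1] yaw 0.056 gap mm 53.6 F [-0.8  0.2 -1.9] q [-0.74  0.71  1.28  0.    1.16  0.77]
```

View pics/s2.png

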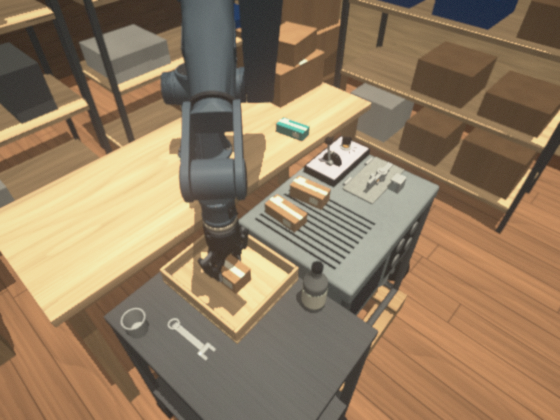

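Request:
arm_command(rows=[[[0,0,-40],0,1],[[0,0,-50],0,1],[[0,0,-30],0,1],[[0,0,-15],0,1],[[0,0,0],0,1],[[0,0,0],0,-0.6],[[0,0,0],0,-0.6],[[0,0,0],0,-0.6],[[0,0,50],0,-0.6],[[0,0,60],0,-0.6],[[0,0,40],0,-0.6]])

```text
t: 5.82
tcp_pos: [0.5892, -0.3899, 0.1912]
tool_rot: [1.0, 0.028, 0.002, 0.002]
force: [0.2, 0.0, -0.4]
finger_gap: 0.802
```

Run:
```python
from h import *
s=snap("scene","s3.png");t=snap("top","t3.png");st()
```

```text
t 5.92 tcp [ 591.2 -391.6  194.8] yaw 0.057 gap mm 67.8 F [ 0.5 -0.7  0.4] q [-0.74  0.69  1.26  0.    1.19  0.77]
```

View pics/s3.png

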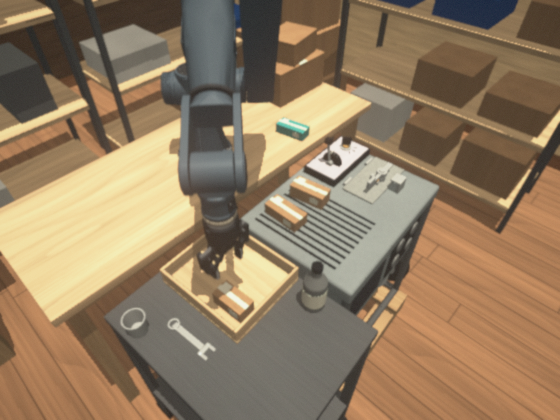

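View pics/t3.png

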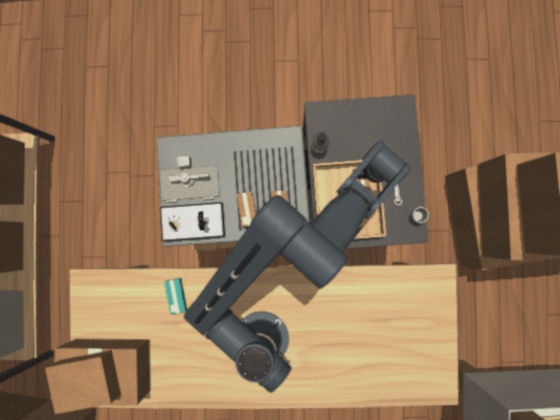

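The carton is in the bin, and the other two are still at scene pixels (286,211) and (311,190). I'll go for carton3 next.

Request:
arm_command(rows=[[[-10,30,0],-0.01,-1],[[-17,50,0],-0.01,-1],[[-17,55,0],-0.01,-1],[[-17,55,0],-0.01,-1],[[-17,55,0],-0.01,-1],[[-14,45,0],-0.014,-1],[[-8,24,0],0,-1],[[0,0,0],0,-1]])

```text
t: 6.92
tcp_pos: [0.4869, -0.0732, 0.187]
tool_rot: [1.0, -0.002, -0.001, -0.0]
force: [0.8, -0.4, 0.9]
finger_gap: 0.997
```

Run:
```python
from h import *
s=snap("scene","s4.png");st();crop(s,180,80,480,300,2.6,'s4c.png')
```

```text
t 6.97 tcp [488.2 -74.7 187.3] yaw -0.006 gap mm 84.9 F [ 0.6 -0.3 -0.6] q [-0.38  0.43  1.81 -0.    0.89  1.2 ]
```

View pics/s4c.png

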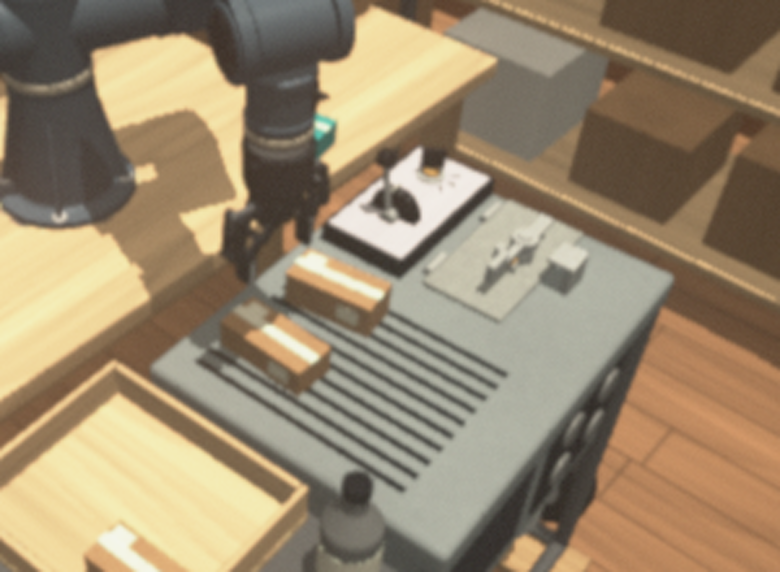

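Request:
arm_command(rows=[[[0,0,-40],0,-1],[[0,0,-50],0,-1],[[0,0,-25],0,-1],[[0,0,-12],0,-1],[[0,0,0],0,1],[[0,0,0],0,1],[[0,0,0],0,1],[[0,0,0],0,1],[[0,0,20],0,1],[[0,0,40],0,1],[[0,0,40],0,1],[[0,0,0],0,1]])

```text
t: 8.48
tcp_pos: [0.4902, -0.0755, 0.1631]
tool_rot: [1.0, -0.003, 0.003, 0.001]
force: [-0.5, -0.0, -2.8]
finger_gap: 0.673
```

Run:
```python
from h import *
s=snap("scene","s5.png");st();crop(s,180,80,480,300,2.6,'s5c.png')
```

```text
t 8.53 tcp [488.8 -75.  161.5] yaw -0.007 gap mm 56.8 F [-0.6 -0.1 -3.8] q [-0.38  0.48  1.84  0.    0.82  1.2 ]
```

View pics/s5c.png

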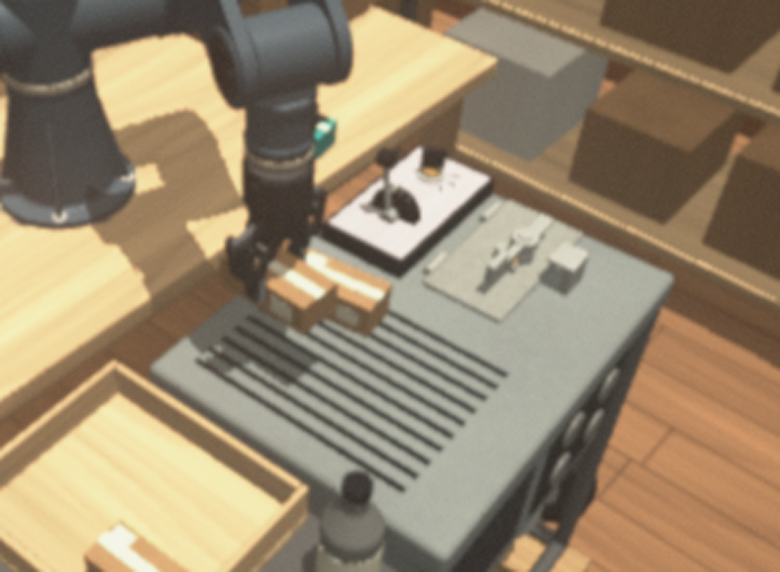

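Request:
arm_command(rows=[[[0,-25,0],0.01,1],[[-5,-50,0],0.015,1],[[-5,-55,0],0.015,1],[[-5,-55,0],0.015,1],[[-5,-55,0],0.009,1],[[-5,-50,0],0,1],[[-5,-31,0],0,1],[[0,0,-30],0,1],[[0,0,-40],0,1],[[0,0,0],0,1]])

```text
t: 9.78
tcp_pos: [0.4554, -0.3926, 0.0854]
tool_rot: [1.0, 0.028, -0.004, -0.005]
force: [-0.1, 0.2, -1.8]
finger_gap: 0.672
```

Run:
```python
from h import *
s=snap("scene","s6.png");st();crop(s,100,160,400,380,2.6,'s6c.png')
```

```text
t 9.82 tcp [ 456.8 -394.1   87.6] yaw 0.057 gap mm 57.1 F [ 0.5  0.1 -1.8] q [-0.9   0.71  1.6  -0.    0.84  0.62]
```

View pics/s6c.png

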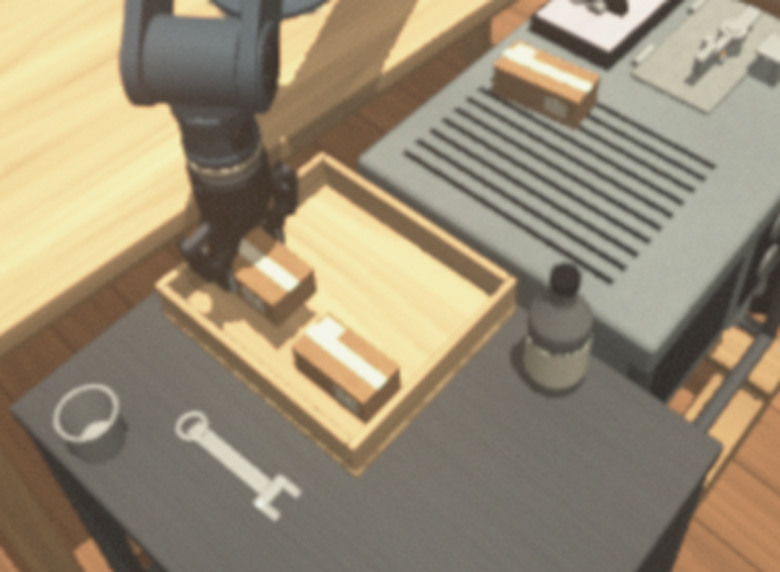

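Request:
arm_command(rows=[[[0,0,-30],0,1],[[0,0,-20],0,1],[[0,0,-7],0,1],[[0,0,0],0,-0.6],[[0,0,0],0,-0.6],[[0,0,0],0,-0.6],[[0,0,50],0,-0.6],[[0,0,60],0,-0.6],[[0,0,50],0,-0.6],[[0,0,0],0,-0.6]])

```text
t: 11.08
tcp_pos: [0.4605, -0.3985, 0.199]
tool_rot: [1.0, 0.028, 0.004, 0.005]
force: [0.4, -1.0, -0.2]
finger_gap: 0.8
```

Run:
```python
from h import *
s=snap("scene","s7.png");st()
```

```text
t 11.12 tcp [ 459.2 -397.   196.3] yaw 0.057 gap mm 68.0 F [-0.1  1.3 -0.3] q [-0.9   0.56  1.53 -0.    1.05  0.62]
```

View pics/s7.png

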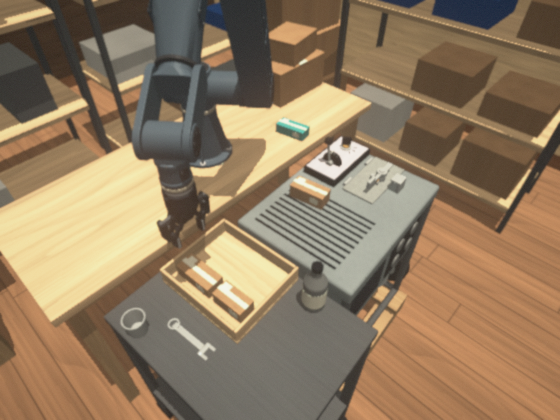

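Request:
arm_command(rows=[[[0,28,0],0.01,-1],[[4,50,0],0.013,-1],[[4,55,0],0.015,-1],[[4,55,0],0.015,-1],[[4,55,0],0.015,-1],[[4,55,0],0.015,-1],[[4,55,0],0.015,-1],[[4,50,0],0,-1],[[2,35,0],0,-1],[[0,0,0],0,-1],[[0,0,0],0,-1]])

```text
t: 12.5
tcp_pos: [0.4877, 0.0417, 0.1925]
tool_rot: [0.997, 0.078, -0.001, 0.0]
force: [-0.1, 0.8, 1.2]
finger_gap: 1.0
```

Run:
```python
from h import *
s=snap("scene","s8.png");st();crop(s,180,80,480,300,2.6,'s8c.png')
```

```text
t 12.55 tcp [487.9  41.3 192.7] yaw 0.154 gap mm 85.3 F [-0.  -0.1  0.7] q [-0.14  0.42  1.82 -0.    0.9   1.27]
```

View pics/s8c.png

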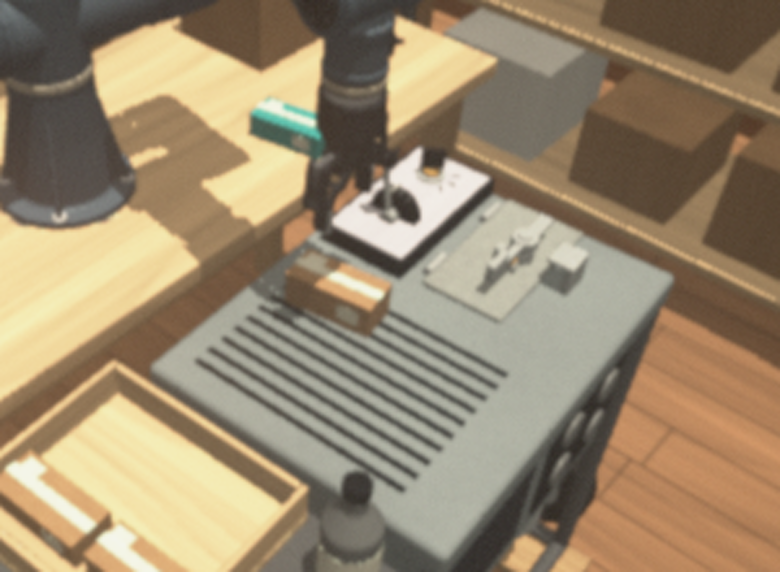

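Request:
arm_command(rows=[[[0,0,-40],0,-1],[[0,0,-50],0,-1],[[0,0,-28],0,-1],[[0,0,-12],0,-1],[[0,0,0],0,1],[[0,0,0],0,1],[[0,0,0],0,1],[[0,0,0],0,1],[[0,0,20],0,1],[[0,0,40],0,1],[[0,0,40],0,1],[[0,0,0],0,1]])

```text
t: 14.05
tcp_pos: [0.4903, 0.042, 0.1662]
tool_rot: [0.997, 0.077, 0.004, 0.001]
force: [-0.5, 0.3, -1.3]
finger_gap: 0.646
```

Run:
```python
from h import *
s=snap("scene","s9.png");st();crop(s,180,80,480,300,2.6,'s9c.png')
```

```text
t 14.1 tcp [488.9  42.1 164.6] yaw 0.155 gap mm 55.4 F [-0.  -0.4 -2.3] q [-0.14  0.47  1.84 -0.    0.83  1.27]
```

View pics/s9c.png

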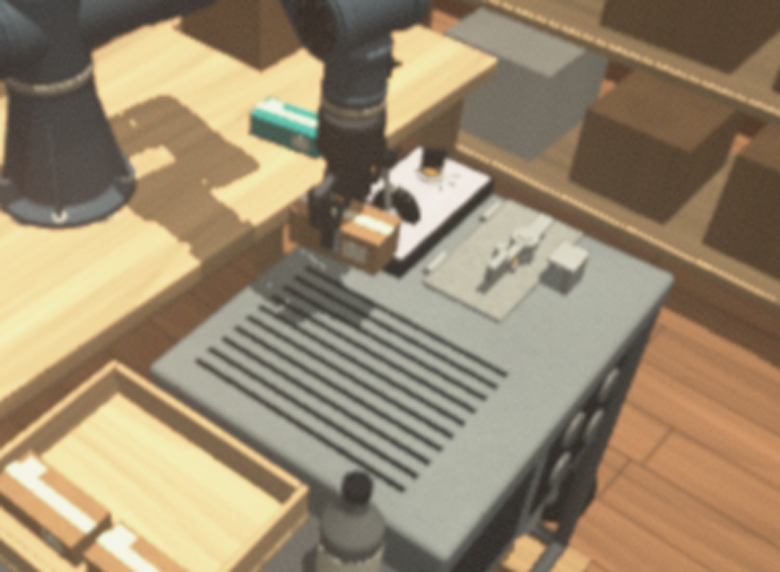

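Request:
arm_command(rows=[[[0,-25,0],-0.02,1],[[5,-50,0],-0.02,1],[[5,-55,0],-0.02,1],[[5,-55,0],-0.02,1],[[5,-55,0],-0.018,1],[[6,-50,0],0,1],[[0,-29,0],0,1],[[0,0,-30],0,1],[[0,0,-40],0,1],[[0,0,0],0,1]])

```text
t: 15.35
tcp_pos: [0.511, -0.2745, 0.0888]
tool_rot: [1.0, 0.028, -0.004, -0.004]
force: [-0.2, -0.1, -1.9]
finger_gap: 0.649
```

Run:
```python
from h import *
s=snap("scene","s10.png");st();crop(s,100,160,400,380,2.6,'s10c.png')
```

```text
t 15.4 tcp [ 512.6 -275.6   90.9] yaw 0.057 gap mm 55.0 F [ 0.5 -1.2 -1.2] q [-0.69  0.68  1.66  0.    0.81  0.83]
```

View pics/s10c.png

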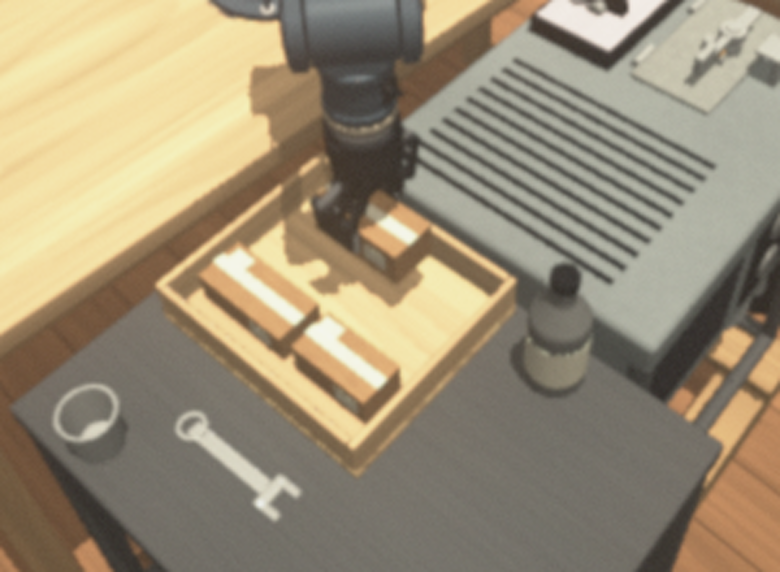

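Request:
arm_command(rows=[[[0,0,-30],0,1],[[0,0,-20],0,1],[[0,0,-7],0,1],[[0,0,0],0,-0.6],[[0,0,0],0,-0.6],[[0,0,0],0,-0.6],[[0,0,50],0,-0.6],[[0,0,60],0,-0.6],[[0,0,60],0,-0.6],[[0,0,30],0,-0.6]])

```text
t: 16.65
tcp_pos: [0.5155, -0.2778, 0.2409]
tool_rot: [1.0, 0.028, 0.003, 0.002]
force: [0.8, -0.1, -0.0]
finger_gap: 0.799
```

Run:
```python
from h import *
s=snap("scene","s11.png");t=snap("top","t11.png");st();crop(s,235,115,445,275,3.8,'s11c.png');crop(t,150,120,315,255,4.8,'t11c.png')
```

```text
t 16.75 tcp [ 516.4 -278.5  241.4] yaw 0.057 gap mm 68.1 F [-0.1  0.2 -0.4] q [-0.68  0.47  1.54  0.    1.12  0.83]
```

View pics/s11.png

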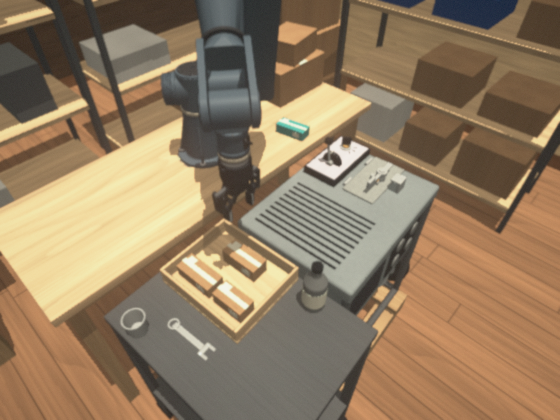

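View pics/s11c.png

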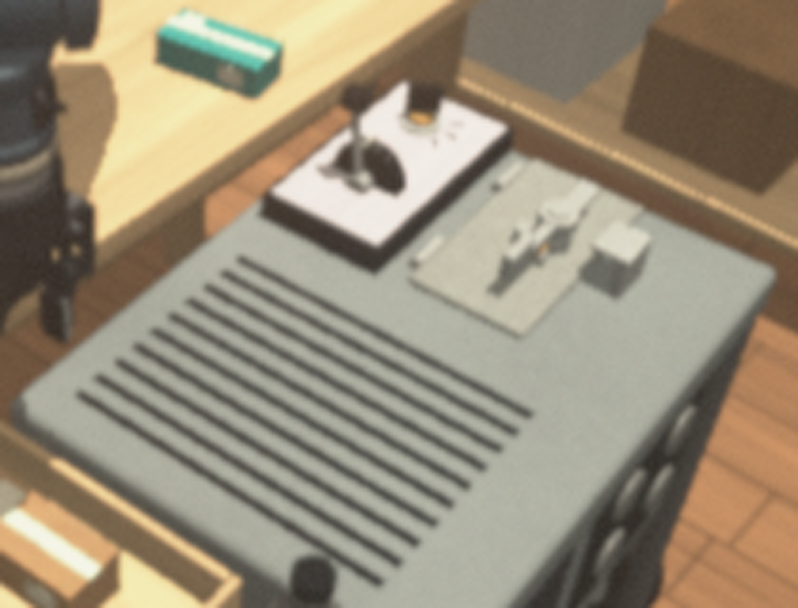

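View pics/t11c.png

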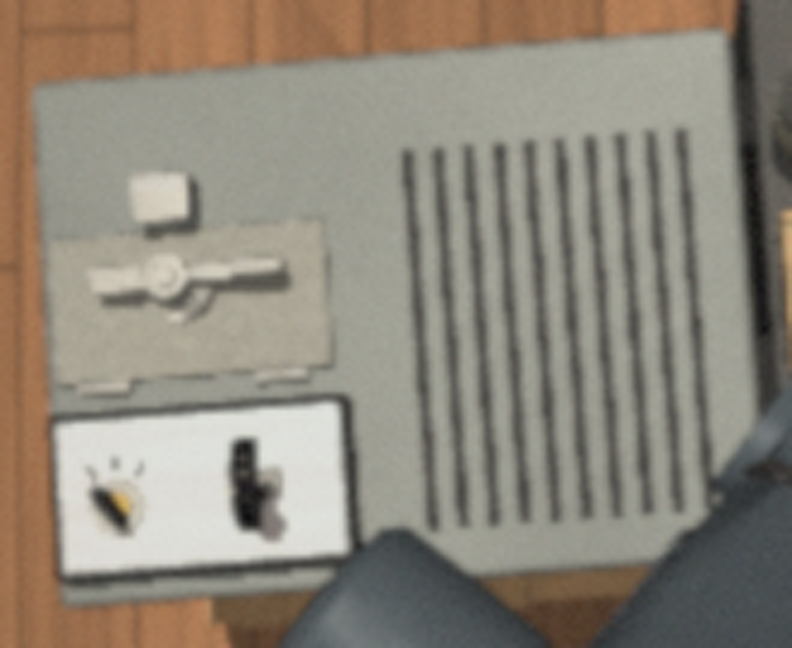

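All three cartons are in the bin and the deck is clear. Next is the handle: I'll cage the paddle loosely and swing it along its arc.

Run:
```python
from gen import *
piv=np.array([.0503,.150])
prev=None
for i,ph in enumerate(np.linspace(0,1.5,11)):
    p=g2w(piv+.073*np.array([-np.sin(ph),-np.cos(ph)]))*1000
    print(round(ph,2),p.round(1),None if prev is None else (p-prev).round(1)); prev=p
for n,f,F in(("top","t11.png",0),):
  for p in([.0503,.077,.098],[.0503,.150,.078],[-.110,.0685,.075]): 
    w=g2w(p);print(p,w.round(4),(proj("top",w)-[149.6,119.6])*4.8,(proj("scene",w)-[234.6,114.6])*3.8)
```

```text
0.0 [612.8 202.8] None
0.15 [601.9 202.9] [-10.9   0.1]
0.3 [591.1 204.7] [-10.8   1.8]
0.45 [580.7 208. ] [-10.4   3.4]
0.6 [570.9 212.9] [-9.8  4.9]
0.75 [561.9 219.2] [-9.   6.3]
0.9 [554.  226.8] [-7.9  7.6]
1.05 [547.3 235.4] [-6.7  8.7]
1.2 [542. 245.] [-5.3  9.6]
1.35 [538.2 255.2] [-3.8 10.2]
1.5 [535.9 265.9] [-2.3 10.7]
[0.0503, 0.077, 0.098] [0.6128 0.2028 0.098 ] [253.64275936 266.19133882] [519.79754981 240.70662541]
[0.0503, 0.15, 0.078] [0.6082 0.2756 0.078 ] [164.96707162 276.9463271 ] [557.77793921 215.94521304]
[-0.11, 0.0685, 0.075] [0.4534 0.1842 0.075 ] [284.1346382  476.22613157] [355.43682327 190.56082145]
```

Request:
arm_command(rows=[[[8,40,0],0.131,0],[[8,40,0],0.131,0],[[8,40,0],0.131,0],[[8,40,0],0.131,0],[[8,40,0],0.131,0.44],[[8,40,0],0.131,0.44],[[8,40,0],0.131,0.44],[[8,40,0],0.131,0.44],[[8,40,0],0.131,0.44],[[8,40,0],0.131,0.44],[[8,40,0],0.131,0.44],[[9,40,0],0.136,0.44]], squeeze=20)

```text
t: 18.25
tcp_pos: [0.6106, 0.2042, 0.2348]
tool_rot: [0.683, 0.731, -0.001, -0.001]
force: [0.7, -0.5, -0.0]
finger_gap: 0.282
```

Request:
arm_command(rows=[[[0,0,0],0,0.44],[[0,0,-30],0,0.44],[[0,0,-40],0,0.44],[[0,0,-30],0,0.44],[[0,0,0],0,0.44],[[0,0,0],0,0.44]])

```text
t: 19.0
tcp_pos: [0.6118, 0.2025, 0.137]
tool_rot: [0.685, 0.729, 0.0, 0.0]
force: [-0.4, 0.3, 0.5]
finger_gap: 0.278
```

Run:
```python
from h import *
s=snap("scene","s12.png");st();crop(s,285,95,445,225,4.8,'s12c.png')
t=snap("top","t12.png");crop(t,150,120,315,255,4.8,'t12c.png')
```

```text
t 19.05 tcp [612.3 202.7 137.7] yaw 1.633 gap mm 24.0 F [-0.3  0.9  0.6] q [ 0.15  0.68  1.47 -0.    0.99  0.08]
```

View pics/s12c.png

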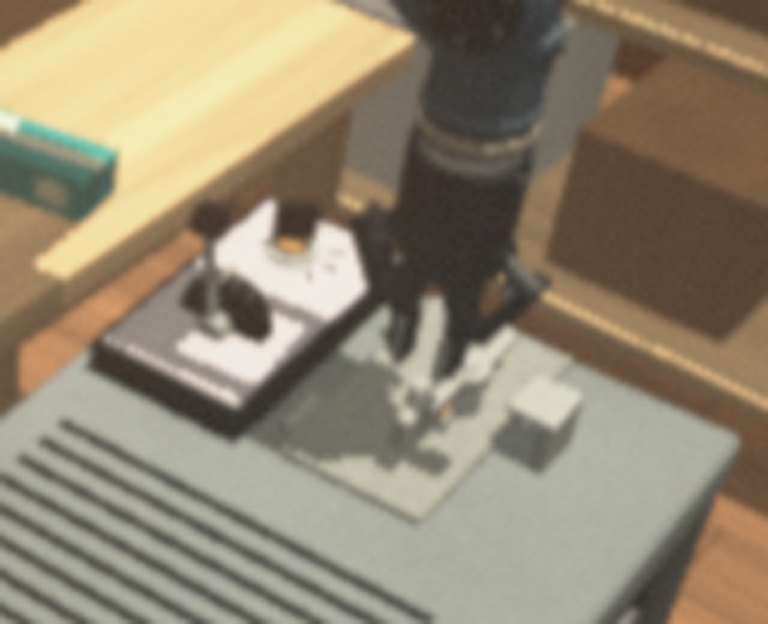

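View pics/t12c.png

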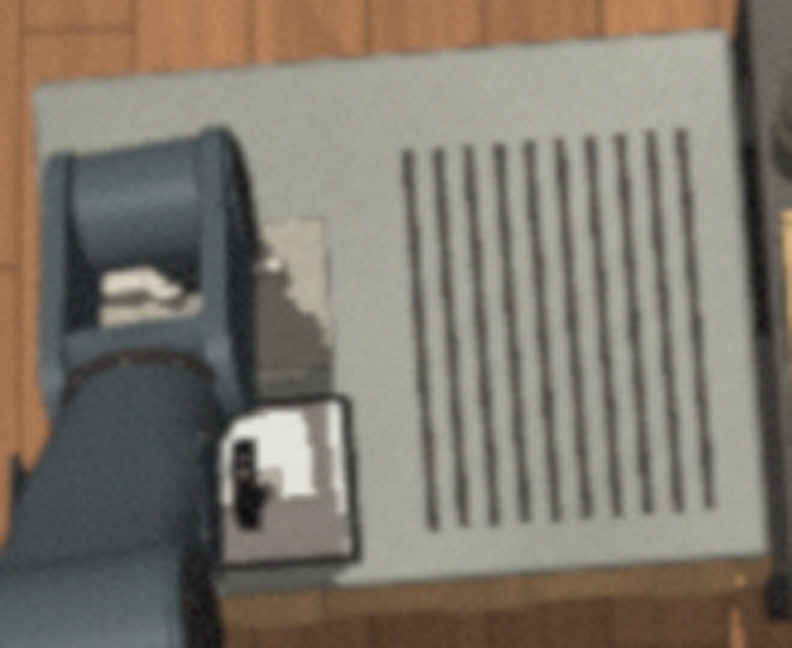

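Request:
arm_command(rows=[[[0,0,-15],0,0.44],[[0,0,-12],0,0.44],[[0,0,-8],0,0.44],[[0,0,-8],0,0.44],[[0,0,0],0,0.44]])

```text
t: 19.73
tcp_pos: [0.6108, 0.203, 0.0923]
tool_rot: [0.684, 0.729, -0.001, -0.001]
force: [0.4, -0.5, -0.0]
finger_gap: 0.276
```

Run:
```python
from h import *
s=snap("scene","s13.png");st();crop(s,325,125,425,205,7.5,'s13c.png')
```

```text
t 19.77 tcp [611.2 203.   92.9] yaw 1.634 gap mm 23.8 F [ 0.7  0.2 -0.5] q [0.15 0.74 1.49 0.   0.91 0.08]
```

View pics/s13c.png

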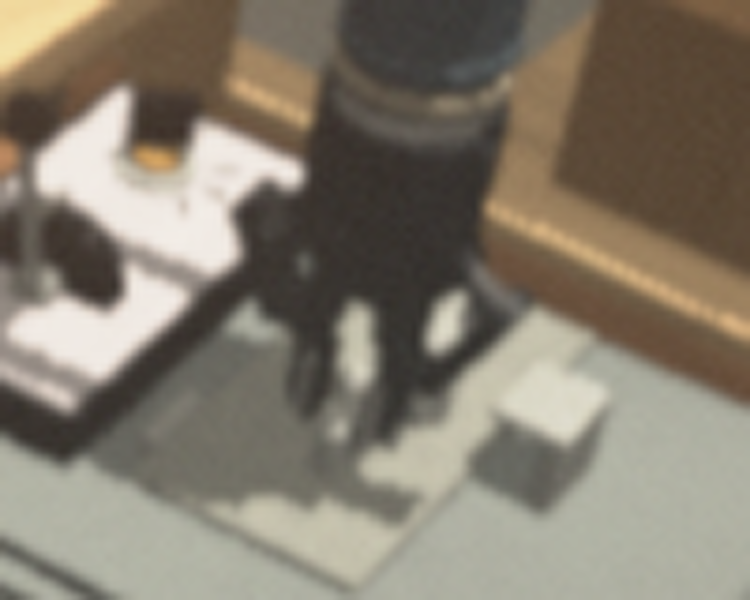

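Request:
arm_command(rows=[[[0,0,-8],0,0.5],[[0,0,-6],0,0.5],[[0,0,0],0,0.5],[[-5.5,0,0],-0.075,0.5],[[-5.5,0,0],-0.075,0.5],[[-5.4,0.9,0],-0.075,0.5],[[-5.4,0.9,0],-0.075,0.5],[[-5.2,1.7,0],-0.075,0.5],[[-5.2,1.7,0],-0.075,0.5]])

```text
t: 20.9
tcp_pos: [0.5846, 0.2084, 0.0817]
tool_rot: [0.83, 0.557, 0.006, 0.003]
force: [6.4, -1.2, 3.5]
finger_gap: 0.249
```

Run:
```python
from h import *
s=snap("scene","s14.png");st();crop(s,325,125,425,205,7.5,'s14c.png')
```

```text
t 20.95 tcp [583.3 208.5  81.6] yaw 1.18 gap mm 20.9 F [ 3.9 -0.5  3.6] q [ 0.16  0.73  1.57 -0.    0.83  0.55]
```

View pics/s14c.png

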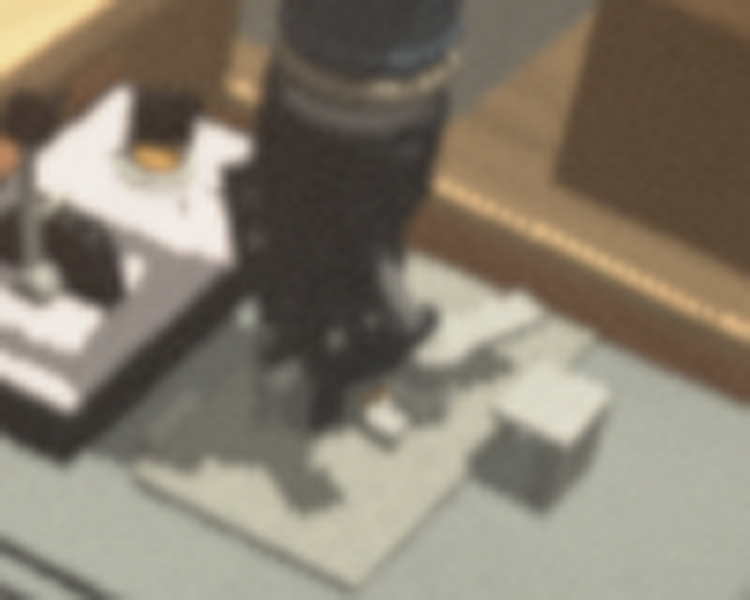

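Moving with force about 5 N, as expected on the cam. Continuing.

Request:
arm_command(rows=[[[-4.9,2.5,0],-0.075,0.5],[[-4.9,2.5,0],-0.075,0.5],[[-4.5,3.1,0],-0.075,0.5],[[-4.5,3.1,0],-0.075,0.5],[[-4,3.8,0],-0.075,0.5],[[-4,3.8,0],-0.075,0.5],[[-3.3,4.3,0],-0.075,0.5],[[-3.3,4.3,0],-0.075,0.5],[[-2.7,4.8,0],-0.075,0.5],[[-2.7,4.8,0],-0.075,0.5]])

```text
t: 22.2
tcp_pos: [0.5395, 0.2457, 0.0791]
tool_rot: [0.977, 0.214, -0.001, -0.0]
force: [-0.4, 1.1, -1.6]
finger_gap: 0.249
```

Request:
arm_command(rows=[[[-1.9,5.1,0],-0.075,0.5],[[-1.9,5.1,0],-0.075,0.5],[[-1.2,5.3,0],-0.075,0.5],[[-1.2,5.3,0],-0.075,0.5],[[0,3,0],0,0.5],[[0,3,0],0,0.5],[[0,0,0],0,0.5]])

```text
t: 23.08
tcp_pos: [0.5333, 0.2695, 0.0791]
tool_rot: [0.998, 0.068, -0.002, 0.002]
force: [-0.0, -8.6, 2.0]
finger_gap: 0.25
```

Run:
```python
from h import *
s=snap("scene","s15.png");st();crop(s,325,125,425,205,7.5,'s15c.png')
```

```text
t 23.12 tcp [533.3 269.4  79.1] yaw 0.137 gap mm 21.1 F [ 0.4 -8.   1.8] q [ 0.28  0.71  1.62 -0.    0.81  1.72]
```

View pics/s15c.png

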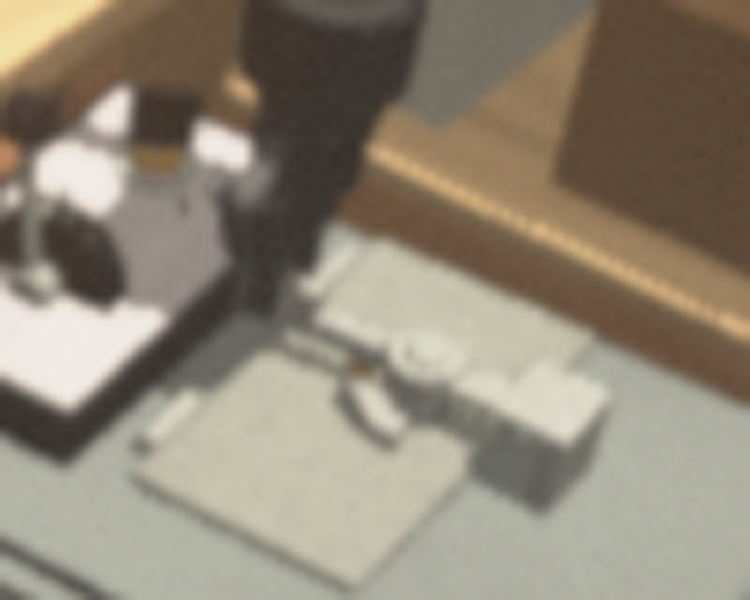

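Request:
arm_command(rows=[[[0,-5,0],0,0.5],[[0,0,0],0,0.4],[[0,0,30],0,0.4],[[0,0,50],0,0.4],[[0,-30,50],0,0.4],[[0,-50,20],0,0.4],[[0,-60,0],0,0.4],[[0,-60,0],0,0.4],[[0,-50,0],0,0.4],[[0,0,0],0,0.4]])

```text
t: 24.38
tcp_pos: [0.5347, 0.0142, 0.2295]
tool_rot: [0.998, 0.065, 0.001, 0.0]
force: [-0.8, -0.2, 1.0]
finger_gap: 0.299
```

Run:
```python
from h import *
s=snap("scene","s16.png");st();crop(s,285,115,425,225,5.7,'s16c.png')
t=snap("top","t16.png");crop(t,150,150,250,255,5.7,'t16c.png')
```

```text
t 24.43 tcp [534.3  16.  229.4] yaw 0.131 gap mm 25.5 F [0.  1.2 0. ] q [-0.18  0.42  1.67  0.    1.04  1.26]
```

View pics/s16c.png

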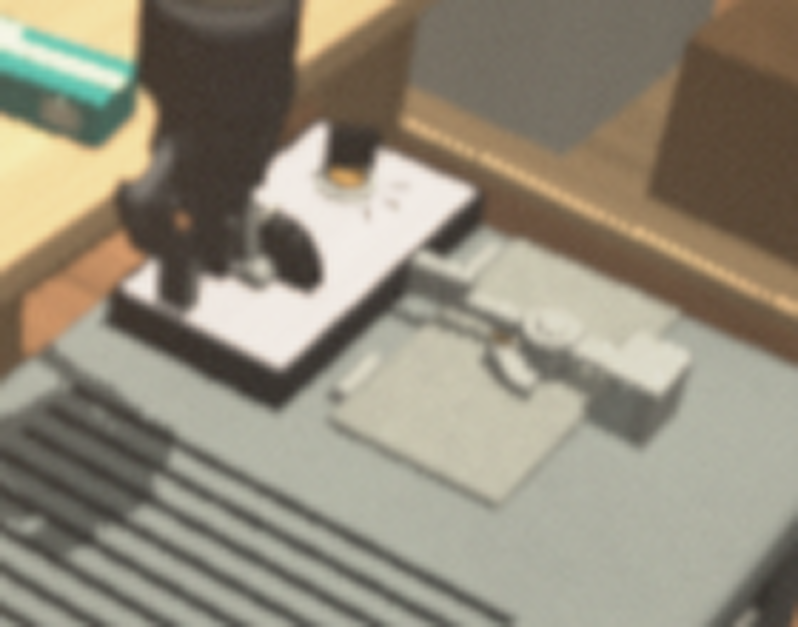

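View pics/t16c.png

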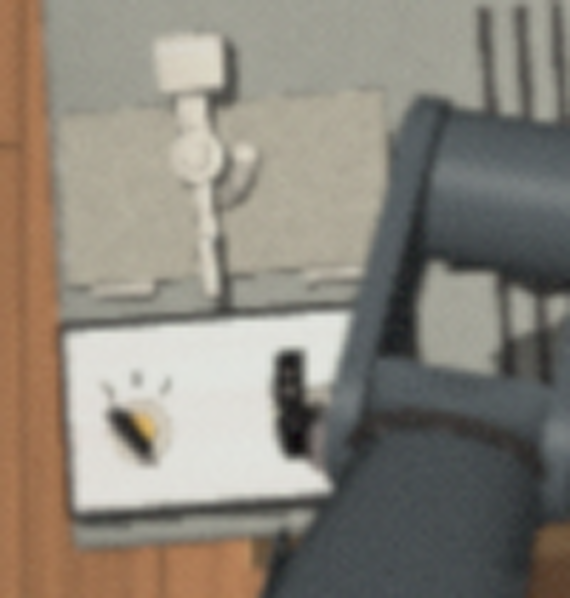

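Run:
```python
from gen import *
t=cv2.imread('pics/top0.png');s=cv2.imread('pics/scene11.png') if False else cv2.imread('pics/s11.png')
a=cv2.resize(t[200:245,155:230],None,fx=10,fy=10,interpolation=cv2.INTER_CUBIC)
b=cv2.resize(s[130:180,305:380],None,fx=10,fy=10,interpolation=cv2.INTER_CUBIC)
cv2.imwrite('pics/z1.png',a);cv2.imwrite('pics/z2.png',b)
for n in("top","scene"):
    c,f=cal(n);print(n,-c['R'].T@c['t'])
piv=np.array([-.11,.07,.075])
for th_ in(0,.4,.55,1.1):
    k=g2w(piv+.09*np.array([np.sin(th_-.55),0,np.cos(th_-.55)]))
    print(th_,k.round(3),((proj("top",k)-[154.6,199.6])*10).round(),((proj("scene",k)-[304.6,129.6])*10).round())
k=g2w(piv);print(((proj("top",k)-[154.6,199.6])*10).round(),((proj("scene",k)-[304.6,129.6])*10).round())
```

```text
top [ 0.39926616 -0.11993609  1.7760179 ]
scene [ 1.05329452 -0.71494699  0.94488407]
0 [0.406 0.183 0.152] [508. 320.] [143. 116.]
0.4 [0.44  0.185 0.164] [495. 223.] [229. 124.]
0.55 [0.453 0.186 0.165] [492. 185.] [263. 137.]
1.1 [0.5   0.189 0.152] [490.  53.] [379. 224.]
[538. 192.] [238. 349.]
```

View pics/z1.png

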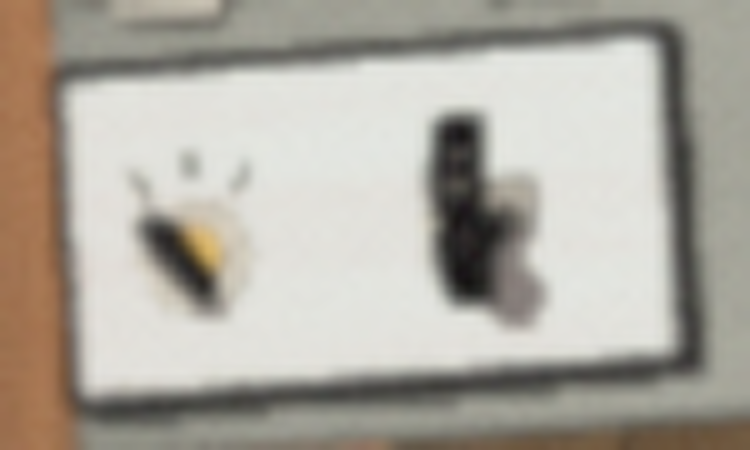

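View pics/z2.png

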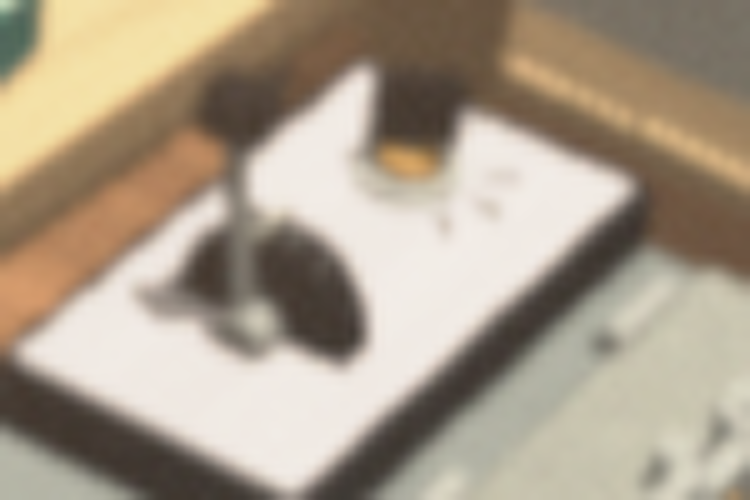

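Run:
```python
from gen import *
A=lambda p:(p[0]/10+154.55,p[1]/10+199.55); Z=lambda p:(p[0]/10+304.55,p[1]/10+129.55)
for n,a,b in[('boss',(255,330),(515,203)),('knob',(240,105),(468,243)),('key',(413,100),(180,262))]:
    p,e=tri(Z(a),A(b));print(n,p.round(4),w2g(p).round(4),e.round(4))
# quadrant extents at z=.075.. in top ; y centre
for q in[(460,115),(470,300),(440,200),(485,200)]: print('quad',w2g(onz("top",*A(q),.09)).round(4))
for q in[(145,222),(218,305),(182,262)]: print('key',w2g(onz("top",*A(q),.114)).round(4))
print('bezel',w2g(onz("top",*A((195,260)),.075)).round(4))
for pv in [(-.117,.070,.075),(-.117,.075,.075)]:
  for a in(.2,.3,.4,.5):
    k=g2w(np.array(pv)+.09*np.array([np.sin(a-.55),0,np.cos(a-.55)]))
    print(pv,a,k.round(4),((proj("top",k)-[154.55,199.55])*10).round(),((proj("scene",k)-[304.55,129.55])*10).round())
```

```text
boss [0.4509 0.1952 0.0767] [-0.1118  0.0796  0.0767] 0.0033
knob [0.4343 0.1956 0.1632] [-0.1283  0.0811  0.1632] 0.0026
key [0.4296 0.3129 0.1015] [-0.1257  0.1984  0.1015] 0.0013
quad [-0.08    0.0942  0.09  ]
quad [-0.1477  0.0951  0.09  ]
quad [-0.1105  0.1036  0.09  ]
quad [-0.1117  0.0871  0.09  ]
key [-0.1113  0.2067  0.114 ]
key [-0.1432  0.182   0.114 ]
key [-0.1267  0.1941  0.114 ]
bezel [-0.125   0.1992  0.075 ]
(-0.117, 0.07, 0.075) 0.2 [0.4155 0.1834 0.1595] [503. 294.] [168. 107.]
(-0.117, 0.07, 0.075) 0.3 [0.4241 0.1839 0.1622] [500. 269.] [190. 111.]
(-0.117, 0.07, 0.075) 0.4 [0.4329 0.1845 0.164 ] [497. 244.] [212. 116.]
(-0.117, 0.07, 0.075) 0.5 [0.4418 0.185  0.1649] [495. 218.] [235. 124.]
(-0.117, 0.075, 0.075) 0.2 [0.4152 0.1883 0.1595] [488. 295.] [176. 101.]
(-0.117, 0.075, 0.075) 0.3 [0.4238 0.1889 0.1622] [485. 270.] [198. 104.]
(-0.117, 0.075, 0.075) 0.4 [0.4326 0.1894 0.164 ] [483. 245.] [221. 109.]
(-0.117, 0.075, 0.075) 0.5 [0.4415 0.19   0.1649] [480. 219.] [243. 117.]
```

Request:
arm_command(rows=[[[-10,18,0],0.15,0.15],[[-10,18,0],0.15,0.15],[[-10,18,0],0.15,0.15],[[-10,18,0],0.15,0.15],[[-10,18,0],0.15,0.15],[[-10,18,0],0.15,0.15],[[-10,18,0],0.15,0.15],[[-10,18,0],0.15,0.15],[[-10,18,0],0.15,0.15],[[-10,18,0],0.15,0.15],[[0,0,0],0,0.15],[[0,0,0],0,0.15]])

```text
t: 25.98
tcp_pos: [0.4341, 0.1977, 0.2294]
tool_rot: [0.685, 0.729, 0.0, 0.0]
force: [-0.4, -0.1, 0.0]
finger_gap: 0.422
```

Run:
```python
from h import *
s=snap("scene","s17.png");st();crop(s,285,85,425,195,5.7,'s17c.png')
```

```text
t 26.02 tcp [434.3 197.3 229.4] yaw 1.633 gap mm 36.0 F [-0.  -0.4 -0.7] q [ 0.19  0.35  1.81 -0.    0.98  0.13]
```

View pics/s17c.png

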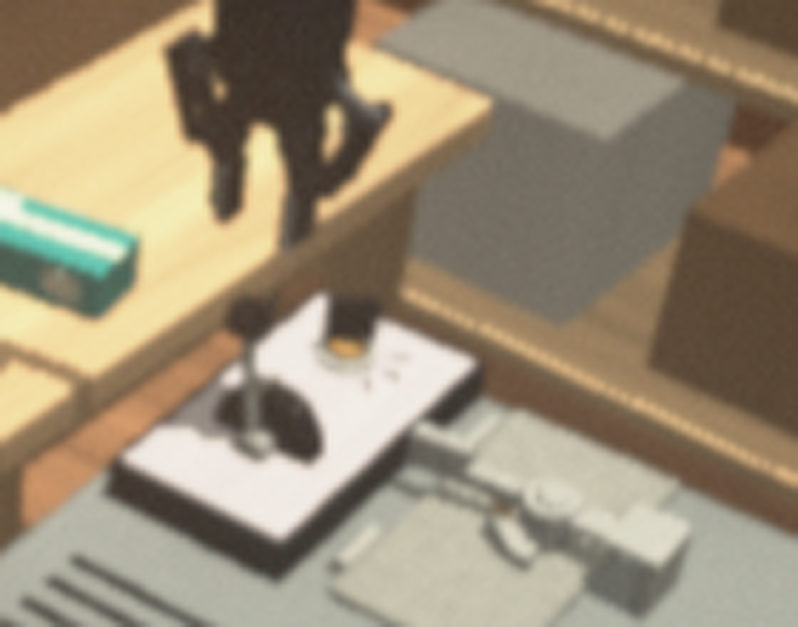

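Request:
arm_command(rows=[[[0,0,-25],0,0.15],[[0,0,-20],0,0.15],[[0,0,-10],0,0.15],[[0,0,-10],0,0.15],[[0,0,-10],0,0.15],[[0,0,0],0,0.15]])

```text
t: 26.78
tcp_pos: [0.4338, 0.1969, 0.1537]
tool_rot: [0.685, 0.729, -0.001, -0.0]
force: [-0.3, -0.7, -0.1]
finger_gap: 0.427
```

Run:
```python
from h import *
s=snap("scene","s18.png");st();crop(s,295,105,395,185,7.5,'s18c.png')
```

```text
t 26.82 tcp [434.1 197.  154.2] yaw 1.634 gap mm 36.2 F [-0.2 -0.  -0.1] q [0.19 0.47 1.88 0.   0.78 0.13]
```

View pics/s18c.png

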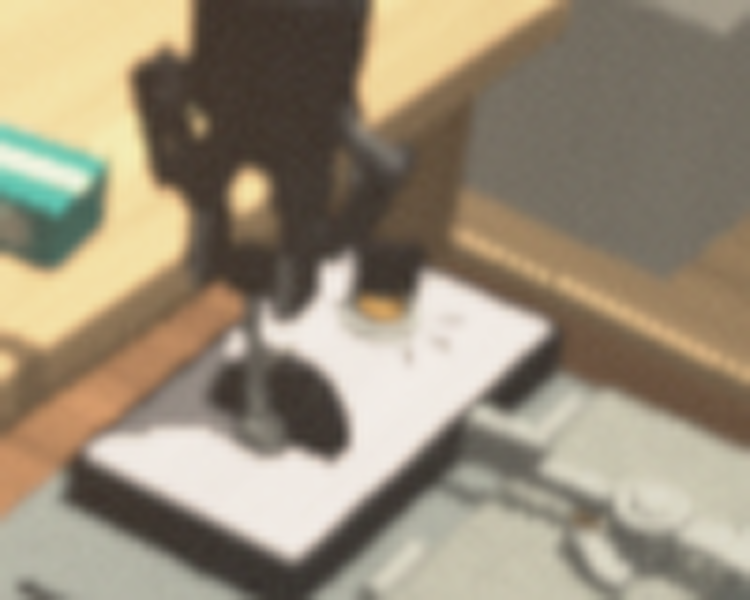

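Request:
arm_command(rows=[[[8,0.5,0],0,0.15],[[10,0.5,0],0,0.15],[[10,0.5,0],0,0.15],[[10,0.5,-1],0,0.15],[[10,0.5,-2],0,0.15],[[10,0.5,-2],0,0.15],[[7,0.5,-2],0,0.15],[[3,0,0],0,0.15],[[3,0,0],0,0.15],[[0,0,0],0,0.15]])

```text
t: 28.08
tcp_pos: [0.502, 0.2004, 0.1465]
tool_rot: [0.685, 0.729, -0.003, -0.002]
force: [-5.8, 1.5, 0.1]
finger_gap: 0.421
```

Run:
```python
from h import *
s=snap("scene","s19.png");st();crop(s,295,105,395,185,7.5,'s19c.png')
```

```text
t 28.12 tcp [502.  200.4 146.6] yaw 1.634 gap mm 36.1 F [-5.4  0.3  0.5] q [0.17 0.55 1.73 0.   0.87 0.11]
```

View pics/s19c.png

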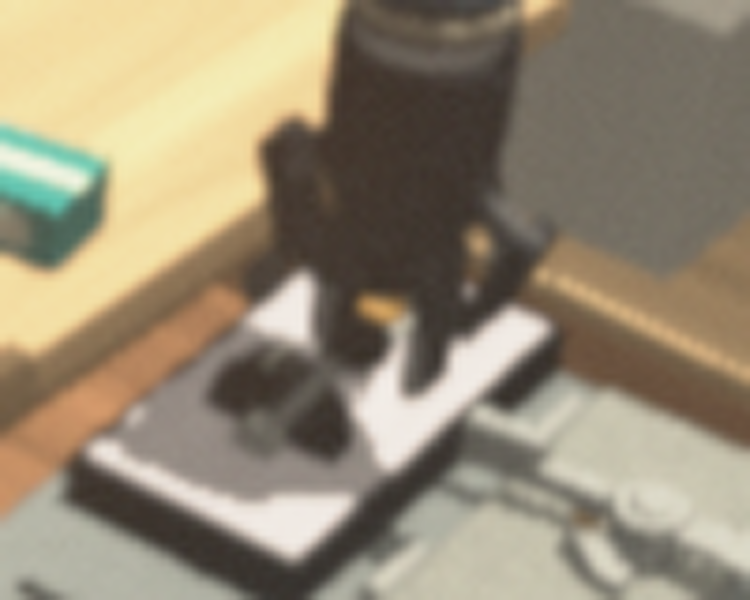

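Throttle is at the choke stop: 5.4 N, and the knob's position fits. Now I'll back off, lift, and move to the key.

Request:
arm_command(rows=[[[-8,0,0],0,0.15],[[0,0,0],0,0.15],[[0,0,25],0,0.15],[[0,0,50],0,0.15],[[-8,10,0],0.15,0.3],[[-10,15,0],0.17,0.3],[[-10,17,0],0.17,0.3],[[-10,17,0],0.17,0.3],[[-10,17,0],0.17,0.3],[[-10,17,0],0.17,0.3],[[-10,17,0],0.17,0.3],[[0,0,0],0.17,0.3]])

```text
t: 29.62
tcp_pos: [0.4294, 0.3119, 0.2229]
tool_rot: [0.08, 0.997, 0.001, 0.001]
force: [0.7, 0.0, 0.6]
finger_gap: 0.351
```

Request:
arm_command(rows=[[[0,0,0],0.17,0.3],[[0,0,0],0.17,0.3],[[0,0,0],0.17,0.3],[[0,0,0],0.17,0.3],[[0,0,0],0.15,0.3],[[0,0,0],0,0.3],[[0,0,0],0,0.3]])

```text
t: 30.5
tcp_pos: [0.4296, 0.3107, 0.2226]
tool_rot: [-0.324, 0.946, 0.0, 0.001]
force: [-0.0, 0.2, -0.0]
finger_gap: 0.352
```

Run:
```python
from h import *
s=snap("scene","s20.png");st();crop(s,285,85,425,195,5.7,'s20c.png')
t=snap("top","t20.png");crop(t,150,150,250,255,5.7,'t20c.png')
```

```text
t 30.55 tcp [429.5 310.6 222.5] yaw 3.802 gap mm 29.7 F [0.3 0.3 0.5] q [ 0.42  0.43  1.69 -0.    1.02 -1.82]
```

View pics/s20c.png

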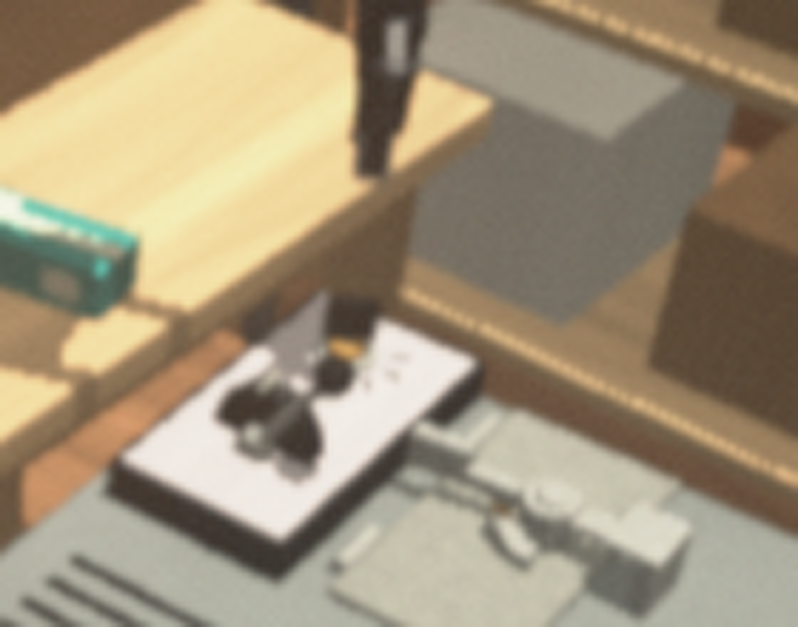

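View pics/t20c.png

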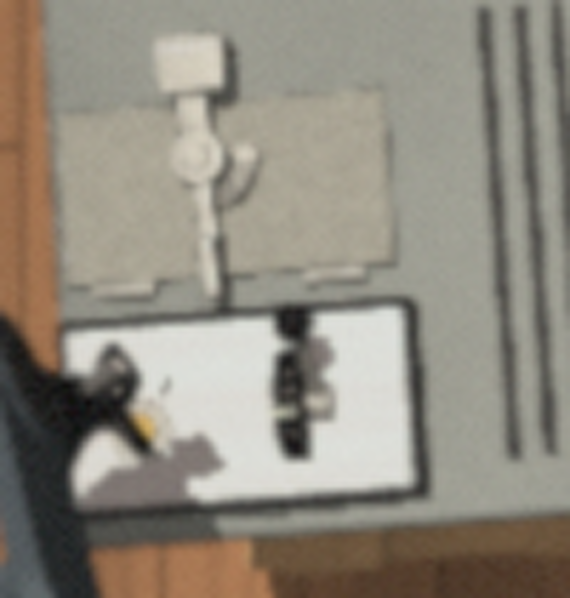

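Request:
arm_command(rows=[[[0,0,-35],0,0.3],[[0,0,-35],0,0.3],[[0,0,-20],0,0.3],[[0,0,0],0,0.3]])

```text
t: 31.1
tcp_pos: [0.4282, 0.3101, 0.1309]
tool_rot: [-0.325, 0.946, -0.0, -0.002]
force: [0.5, -0.1, 0.5]
finger_gap: 0.351
```

Run:
```python
from h import *
s=snap("scene","s21.png");st();a=cv2.resize(s[110:170,305:385],None,fx=9,fy=9,interpolation=cv2.INTER_CUBIC);cv2.imwrite('pics/s21c.png',a)
```

```text
t 31.15 tcp [429.1 310.5 132. ] yaw 3.803 gap mm 29.9 F [-0.4 -0.3  0.9] q [ 0.42  0.56  1.77 -0.    0.81 -1.82]
```

View pics/s21c.png

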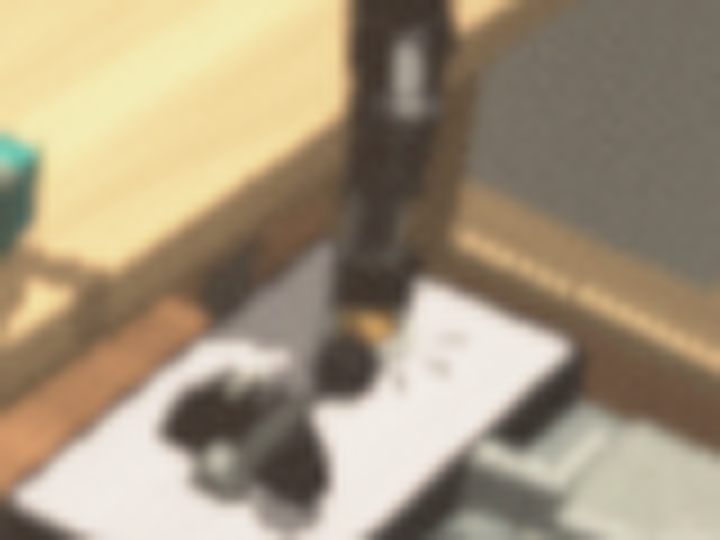

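Request:
arm_command(rows=[[[0,0,-15],0,0.3],[[0,0,-12],0,0.3],[[0,0,-9],0,0.3],[[0,0,0],0,0.3]])

```text
t: 31.65
tcp_pos: [0.4286, 0.3103, 0.0955]
tool_rot: [-0.325, 0.946, -0.0, -0.001]
force: [0.0, -0.3, -0.9]
finger_gap: 0.353
```

Request:
arm_command(rows=[[[0,0,0],0,1],[[0,0,0],0,1],[[0,0,0],0,1]], squeeze=40)

```text
t: 32.02
tcp_pos: [0.4297, 0.3102, 0.0966]
tool_rot: [-0.325, 0.946, -0.0, 0.0]
force: [1.5, -3.8, -0.3]
finger_gap: 0.111
```

Run:
```python
from h import *
st();print(manip.sense()['ft_torque'])
```

```text
t 32.02 tcp [429.7 310.2  96.6] yaw 3.804 gap mm 9.4 F [ 1.5 -3.8 -0.3] q [ 0.41  0.62  1.79 -0.    0.72 -1.82]
[-0.605848   -0.283474   -0.06154755]
```

Request:
arm_command(rows=[[[0,0,0],-0.1,1],[[0,0,0],-0.15,1],[[0,0,0],-0.15,1],[[0,0,0],-0.15,1],[[0,0,0],-0.15,1],[[0,0,0],-0.15,1],[[0,0,0],-0.15,1],[[0,0,0],-0.1,1],[[0,0,0],-0.08,1],[[0,0,0],0,1],[[0,0,0],0,1]])

```text
t: 33.4
tcp_pos: [0.4296, 0.3141, 0.0966]
tool_rot: [0.257, 0.966, 0.003, 0.0]
force: [-1.0, 11.0, -3.5]
finger_gap: 0.108
```

Run:
```python
from h import *
s=snap("scene","s22.png");st();print(manip.sense()['ft_torque']);a=cv2.resize(s[110:170,305:385],None,fx=9,fy=9,interpolation=cv2.INTER_CUBIC);cv2.imwrite('pics/s22c.png',a)
```

```text
t 33.45 tcp [429.6 314.1  96.6] yaw 2.622 gap mm 9.0 F [-0.8  9.7 -2.9] q [ 0.42  0.63  1.79  0.01  0.72 -0.64]
[1.78109361 0.21101184 0.1828297 ]
```

View pics/s22c.png

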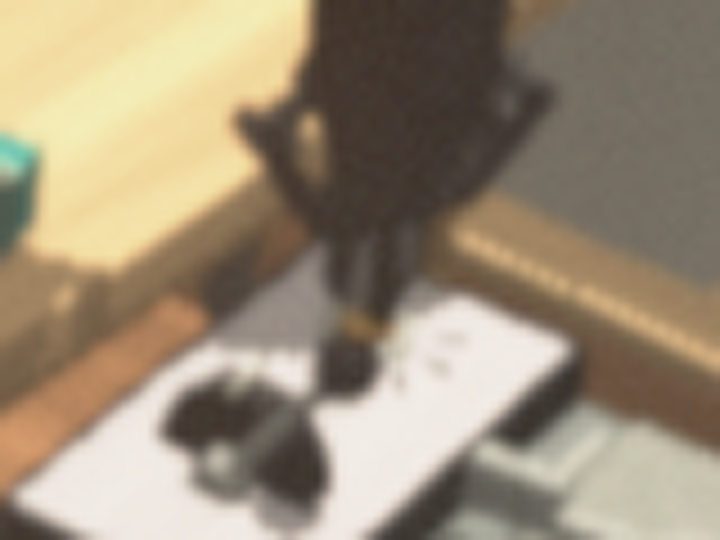

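Request:
arm_command(rows=[[[0,0,0],0,1],[[0,0,0],0,1],[[0,0,0],0,1],[[0,0,0],0,1],[[0,0,0],0,1],[[0,0,0],0,1]])

```text
t: 34.2
tcp_pos: [0.4296, 0.3141, 0.0966]
tool_rot: [0.257, 0.966, 0.003, 0.0]
force: [-1.4, 10.7, -2.6]
finger_gap: 0.107
```

Run:
```python
from h import *
st();print(manip.sense()['ft_torque'])
```

```text
t 34.2 tcp [429.6 314.1  96.6] yaw 2.622 gap mm 9.1 F [-1.4 10.7 -2.6] q [ 0.42  0.63  1.79  0.01  0.72 -0.64]
[1.78345691 0.19545712 0.17664184]
```

Request:
arm_command(rows=[[[0,0,0],0,-0.7],[[0,0,0],0,-0.7],[[0,0,0],0,-0.7],[[0,0,0],0,-0.7],[[0,0,30],0,-0.7],[[0,0,50],0,-0.7],[[0,0,40],0,-0.7],[[0,0,0],0,-0.2]])

```text
t: 35.2
tcp_pos: [0.4312, 0.3113, 0.2196]
tool_rot: [0.256, 0.967, 0.002, 0.003]
force: [0.1, 0.6, -0.3]
finger_gap: 0.656
```

Run:
```python
from h import *
s=snap("scene","s23.png");st();crop(s,285,85,425,195,5.7,'s23c.png')
t=snap("top","t23.png");crop(t,150,150,250,255,5.7,'t23c.png')
```

```text
t 35.25 tcp [429.8 310.7 217.6] yaw 2.624 gap mm 51.0 F [-0.9  0.3 -0.2] q [ 0.42  0.43  1.7  -0.    1.01 -0.64]
```

View pics/s23c.png

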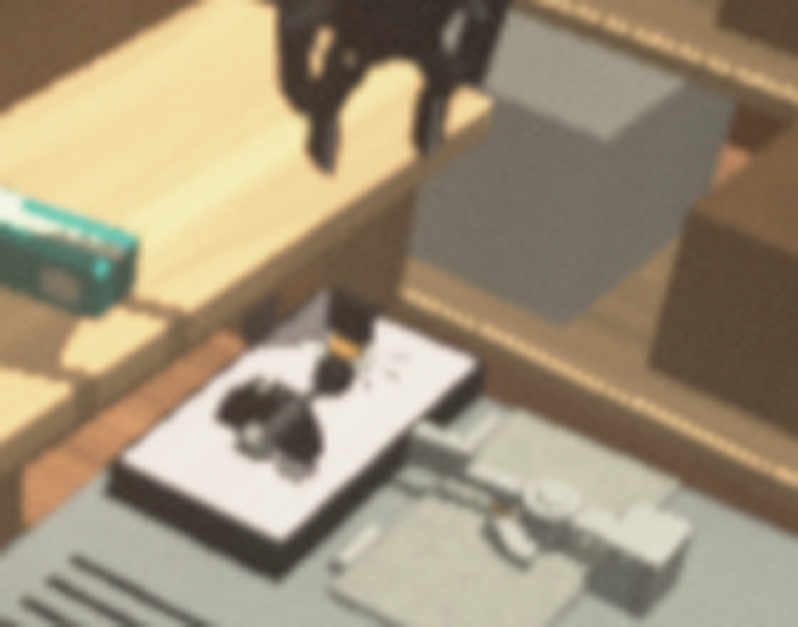

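View pics/t23c.png

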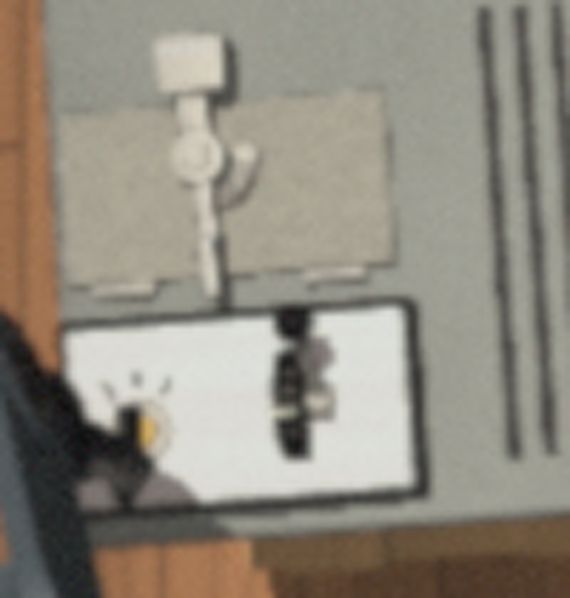

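Key is back at RUN. Next I'll compute the idle mark position and go back to the throttle.

Request:
arm_command(rows=[[[8.5,-14,0],-0.124,0.06],[[8.5,-14,0],-0.124,0.06],[[8.5,-14,0],-0.124,0.06],[[8.5,-14,0],-0.124,0.06],[[8.5,-14,0],-0.124,0.06],[[8.5,-14,0],-0.124,0.06],[[8.5,-14,0],-0.124,0.06],[[8.5,-14,0],-0.122,0.06],[[0,0,0],0,0.06],[[0,0,0],0,0.06]], squeeze=20)

```text
t: 36.55
tcp_pos: [0.4961, 0.1987, 0.2152]
tool_rot: [0.684, 0.73, -0.001, -0.001]
force: [-0.3, 0.4, -0.2]
finger_gap: 0.47
```

Run:
```python
from gen import *
p=onz("top",287/5.7+149.6,410/5.7+149.6,.1106);print('mark',p.round(4),w2g(p).round(4))
s=snap("scene","s24.png");st();crop(s,285,85,425,195,5.7,'s24c.png')
```

```text
mark [0.4429 0.2101 0.1106] [-0.1189  0.0949  0.1106]
t 36.6 tcp [496.2 198.9 215.4] yaw 1.635 gap mm 40.1 F [-0.1 -0.1 -0.1] q [0.17 0.44 1.69 0.   1.01 0.11]
```

View pics/s24c.png

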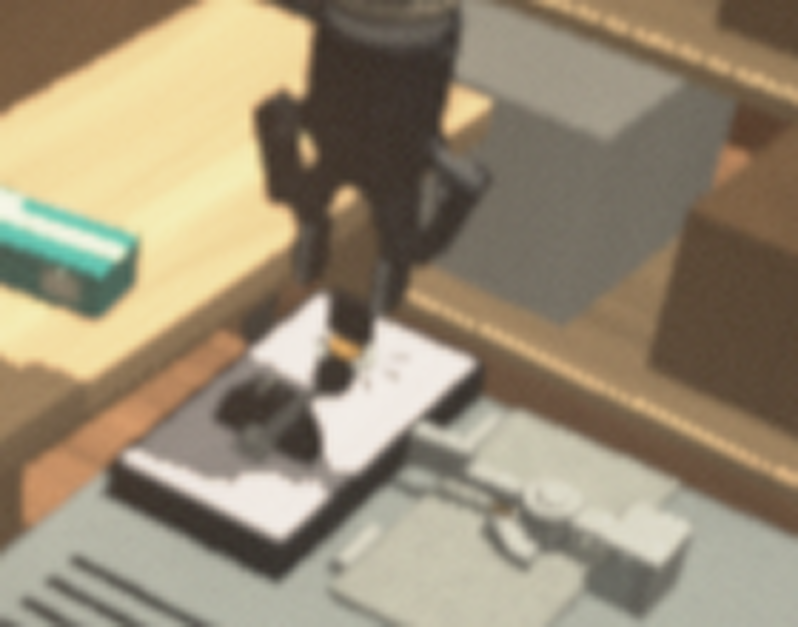

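Request:
arm_command(rows=[[[2,0,-25],0,0.06],[[0,0,-20],0,0.06],[[0,0,-13],0,0.06],[[0,0,-10],0,0.06],[[0,0,0],0,0.06]])

```text
t: 37.22
tcp_pos: [0.4987, 0.1986, 0.1478]
tool_rot: [0.684, 0.729, -0.001, -0.0]
force: [-1.1, -0.5, 0.1]
finger_gap: 0.473
```

Request:
arm_command(rows=[[[-8,0,1],0,0.06],[[-10,-0.5,1],0,0.06],[[-10,-0.5,1],0,0.06],[[-10,-0.5,1],0,0.06],[[-10,-0.5,1],0,0.06],[[-8,-1,1],0,0.06],[[-6,-1,1],0,0.06],[[-3,0,0],0,0.06],[[0,0,0],0,0.06]])

```text
t: 38.35
tcp_pos: [0.4331, 0.1943, 0.155]
tool_rot: [0.684, 0.729, -0.001, -0.001]
force: [-0.3, -0.7, 0.4]
finger_gap: 0.471
```

Run:
```python
from h import *
st()
```

```text
t 38.35 tcp [433.1 194.3 155. ] yaw 1.634 gap mm 40.1 F [-0.3 -0.7  0.4] q [ 0.19  0.47  1.89 -0.    0.79  0.12]
```

Request:
arm_command(rows=[[[-3,0,0],0,0.06],[[0,0,0],0,0.06],[[6,0,0],0,0.06],[[0,0,0],0,0.06],[[0,0,25],0,0.06],[[0,0,50],0,0.06],[[0,-20,20],0,0.06],[[10,-50,0],0,0.06],[[10,-60,0],0,0.06],[[10,-60,0],0,0.06],[[10,-60,0],0,0.06],[[0,0,0],0,0.06]])

```text
t: 39.85
tcp_pos: [0.4784, -0.0597, 0.2504]
tool_rot: [0.687, 0.727, 0.0, 0.001]
force: [-0.2, -0.7, 0.4]
finger_gap: 0.47
```

Run:
```python
from h import *
s=snap("scene","s25.png");st();crop(s,295,105,395,185,7.5,'s25c.png')
t=snap("top","t25.png");a=cv2.resize(t[200:245,155:230],None,fx=10,fy=10,interpolation=cv2.INTER_CUBIC);cv2.imwrite('pics/t25c.png',a)
```

```text
t 39.9 tcp [477.2 -57.2 250.1] yaw 1.629 gap mm 39.8 F [-0.2 -0.   0.1] q [-0.35  0.32  1.78  0.    1.04 -0.41]
```

View pics/s25.png

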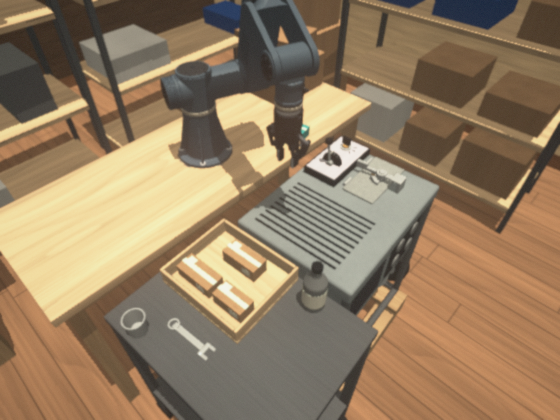

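View pics/s25c.png

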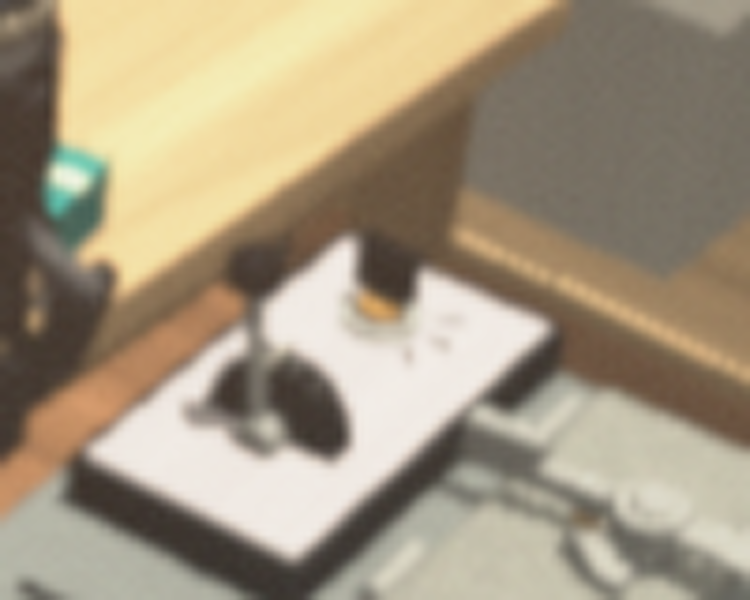

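View pics/t25c.png

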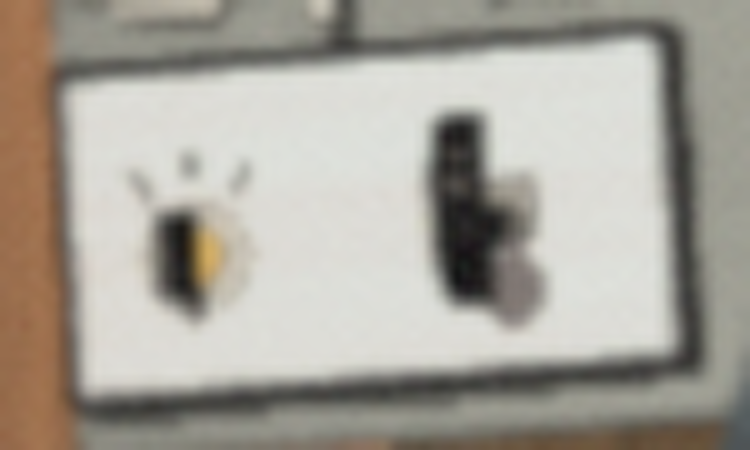

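Run:
```python
from gen import *
# knob from scene ray intersect lever plane g y=.080
for f,uv in(("orig",(328.55,140.05)),("now",(260/7.5+294.6,264/7.5+104.6))):
    o,d=ray("scene",*uv); og=np.r_[R.T@(o[:2]-np.r_[0,0]-globals()['o'] if False else R.T@o[:2]*0),0] if False else None
    import gen
    a=w2g(o); b=w2g(o+d); s=(.080-a[1])/(b[1]-a[1]); p=a+s*(b-a)
    print(f,p.round(4),'throttle',round(.55+np.arctan2(p[0]+.1128,p[2]-.075),3),'r',np.hypot(p[0]+.1128,p[2]-.075).round(4))
# lever direction in both via knob mask centroid
s0=cv2.imread('pics/s11.png');s1=cv2.imread('pics/s25.png')
for im in(s0,s1):
    g=cv2.cvtColor(im,6)[130:149,318:345]
    m=(g<70).astype(np.uint8);n,l,stt,c=cv2.connectedComponentsWithStats(m);print(stt.tolist(),(c+[318,130]).round(2).tolist())
```

```text
orig [-0.1262  0.08    0.1649] throttle 0.403 r 0.0909
now [-0.1235  0.08    0.1671] throttle 0.434 r 0.0927
[[0, 0, 27, 19, 496], [26, 8, 1, 5, 5], [8, 10, 6, 4, 12]] [[330.93, 138.93], [344.0, 140.0], [328.42, 141.33]]
[[0, 0, 27, 19, 483], [26, 7, 1, 6, 6], [8, 9, 7, 5, 24]] [[330.95, 138.9], [344.0, 139.5], [328.75, 140.88]]
```

Run:
```python
from h import *
st();print(manip.sign_off())
```

```text
t 39.95 tcp [476.6 -55.7 250. ] yaw 1.632 gap mm 40.2 F [-1.3 -0.1  1.2] q [-0.35  0.32  1.78  0.    1.04 -0.41]
the job is handed in; nothing more can be done
None
```

The job is done in the order asked and handed in at about 40 s; the sign-off gave no verdict.

- **Cartons:** The three on the deck (1, 3 and 4 by size) are in the bin and the louvres are clear. I left the turquoise look-alike and the other things on the trolley alone.
- **Handle:** It went over the cam and met its stop at about 8 N. The later top view shows the arm pointing towards the robot, so it is in the notch.
- **Throttle to choke:** I pushed it to the end stop at about 5 N, where the knob sat within a millimetre or so of where it should be.
- **Key:** I turned it about 1.18 rad clockwise and held it for roughly 1.1 s. The torque of about 0.18 Nm matches the start spring plus friction. When I let go it sprang back to the run mark.
- **Throttle to idle:** It now stands between about 0.40 and 0.43; the target is 0.40 ± 0.1. The two estimates, from tool position and from the scene picture, differ by up to 0.03, and the knob hid the mark itself in the top view.

The arm ended about 25 cm from the throttle, touching nothing. No check failed. The only other mismatch was the generator's deck corners, which fitted its given size to within about 7 mm, but the console, key and handle positions agreed across both views.

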